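Ready the pasta pot on the hob

TASK

Get the pasta pot ready: take the lid off and lay it flat, knob up, in the middle of the cork trivet, and hang every portion basket that is out by its own hook over the pot's rim, cup inside the pot. Push the hob's loose control knob fully home on its square spindle down in the guard well, its pointer at the off mark, and only then turn it clockwise to the second dot. Leave the pot on its cooking zone and everything else where it stands; I will add the water and plug in the hob myself.

Things in the scene. Friction and masses are not known exactly. Their poses are not given: they have to be found in the camera images.
- hob: Portable steel induction hob with a black glass top, 400 x 240 x 56 mm high; it does not move. Origin under its centre, x along its long side, away from the robot, z up. The dial well is at its front (x = -135 mm), the cooking zone at its back (x = +85 mm).
- well (a point): Centre of the guard well's mouth, 56 mm above the worktop. The well is 86 mm across, 42 mm deep, hard-rimmed: only a nearly closed gripper fits in. White marks on the dark bezel round it: a bar (off) on the far side (the hob's +x), then clockwise from above a small, a middle and a large dot, 50, 100 and 150 degrees from off. The second dot is at 100 degrees.
- shoulder (a point): Centre of the spindle's shoulder, on which the seated knob's underside rests: on the well's axis, 16 mm above the worktop. On it stands an 18 mm square shaft, 14 mm tall, the top 3 mm tapered to 12 mm. The point turns with the spindle; the shaft's sides lie along its x and y, and the knob's pointer belongs at its +x.
- spindle (a joint): Angle of the spindle, rad: 0 = off (at the start; x axis along the hob's x, to the off mark), grows clockwise seen from above, 1.745 = second dot, stop at 2.8. It takes about 0.05 N m and stays where it is left.
- knob: Loose black control knob, upright on the worktop, 70 g. Origin in the centre of its underside. Round skirt 56 mm in diameter, 19 mm high; on it a grip bar along x, 14 mm thick, 50 mm long, its top 40 mm up, level with the bezel when home. Pointer: white line at the bar's +x end. Blind square bore 19.6 mm wide, 16 mm deep, sides along x and y; about 0.1 rad of play.
- pointer (a point): On the knob's +x (pointer) end, 25 mm out from its axis, 30 mm above its underside.
- pot: Steel pot, 180 mm in diameter, 90 mm high, wall 4 mm, loose on the hob's cooking zone (1.1 kg). Origin in the centre of its underside. Two low loop handles at its +y and -y sides, 45 mm up and reaching 121 mm from the axis.
- rim (a point): Centre of the pot's mouth at rim height, 90 mm above its underside (146 mm above the worktop). The wall runs from 86 to 90 mm from this axis.
- zone (a point): Centre of the cooking zone on the hob's top, 56 mm above the worktop.
- lid: Steel lid, 186 mm in diameter, 300 g, on the pot at the start. Origin in the centre of its underside; its lip, 160 mm in diameter and 6 mm deep, drops into the pot or stands on the trivet, and the flange above it rests on the rim. Black knob on top, 34 mm in diameter, from 26 to 50 mm above the underside.
- trivet_top (a point): Centre of the top of a round cork trivet, 200 mm in diameter, 10 mm thick, fixed on the worktop to the left of the hob.
- basket1: Portion basket (two or three are out; an absent one has no pose): steel wire cup 56 mm in diameter, 50 mm high, 140 g, upright on the worktop at the start. Origin in the centre of its underside, z up. At its +x side a strap (16 mm wide) rises and bends outward into a hook; a black grip, 14 mm (x) by 16 mm (y), stands on the hook from 76 to 126 mm height.
- basket2: Portion basket (two or three are out; an absent one has no pose): steel wire cup 56 mm in diameter, 50 mm high, 140 g, upright on the worktop at the start. Origin in the centre of its underside, z up. At its +x side a strap (16 mm wide) rises and bends outward into a hook; a black grip, 14 mm (x) by 16 mm (y), stands on the hook from 76 to 126 mm height.
- basket3: Portion basket (two or three are out; an absent one has no pose): steel wire cup 56 mm in diameter, 50 mm high, 140 g, upright on the worktop at the start. Origin in the centre of its underside, z up. At its +x side a strap (16 mm wide) rises and bends outward into a hook; a black grip, 14 mm (x) by 16 mm (y), stands on the hook from 76 to 126 mm height.
- basket1_hook (a point): Middle of basket1's hook slot at the underside of its bend: 38 mm from the basket's axis (+x), 72 mm up. The slot is 14 mm wide, from the strap's outer face (31 mm from the axis) to the lip (45 to 49 mm), which reaches 20 mm below the bend. Hung, the basket leans by about 0.14 rad, its foot against the inside of the pot's wall.
- basket2_hook (a point): Middle of basket2's hook slot at the underside of its bend: 38 mm from the basket's axis (+x), 72 mm up. The slot is 14 mm wide, from the strap's outer face (31 mm from the axis) to the lip (45 to 49 mm), which reaches 20 mm below the bend. Hung, the basket leans by about 0.14 rad, its foot against the inside of the pot's wall.
- basket3_hook (a point): Middle of basket3's hook slot at the underside of its bend: 38 mm from the basket's axis (+x), 72 mm up. The slot is 14 mm wide, from the strap's outer face (31 mm from the axis) to the lip (45 to 49 mm), which reaches 20 mm below the bend. Hung, the basket leans by about 0.14 rad, its foot against the inside of the pot's wall.
- basket1_grip (a point): Middle of basket1's black grip: 38 mm from the basket's axis (+x), 104 mm up.
- basket2_grip (a point): Middle of basket2's black grip: 38 mm from the basket's axis (+x), 104 mm up.
- basket3_grip (a point): Middle of basket3's black grip: 38 mm from the basket's axis (+x), 104 mm up.
- spice_tin: Small round tin, 46 mm in diameter, 48 mm high, on the right behind the baskets; to be left alone. Origin under its centre.
Things that resemble listed ones, but are neither listed nor needed, are in the scene too. What is shaped like the basket3 but green is not meant.

How it is judged:
By the outcome, as a careful person would: the job done as asked, in the order asked, and still so for the second after the job is handed in, with the robot touching nothing.
Of basket1, basket2, basket3 only 2 to 3 are there at a start; the rules pass over those that are not, and their reading is None.
At some moment in a run one of basket1, basket2, basket3, knob may be knocked a few centimetres aside while the robot is not near it.
It also fails if it takes over 210 s, if anything falls off the work surface, if the arm or the gripper's body presses on something with over 40 N, if the wrist force passes 120 N, or if a joint passes its speed limit or range.

ROBOT

A 6-joint arm with a two-finger parallel gripper is mounted at the origin on a cart in front of the work surface, level with it; the furniture and walls round the work are solid. World frame = base frame: x ahead of the robot, y to its left, z up, the work surface at z = 0. Lengths are in mm, angles in degrees, forces in N, time in s.
With the tool pointing down it reaches from about 325 to 1000 mm from the base axis. Payload 5.1 kg.
Tool frame: the origin (TCP) lies on the centre line of the jaws, within the pads' length; the fingertips stand 11 mm ahead of it and the grasp point (between the pads) lies 8 mm behind it; z points along the fingers, y is the line along which they close (so a half turn about z gives the same grasp; the last joint's range is limited). The gripper opens to 85 mm and grips with 20 to 120 N. Pads are 22 mm wide; open, the fingers measure 114 mm over their backs; the gripper's body (76 mm by 85 mm) begins 54 mm behind the grasp point. The pads swing forward as they close: fully open they stand 13 mm farther back than shut.
Start: joints at [-72.399, 7.093, 94.555, -0, 78.352, -4.733], TCP at [246.97, -601.241, 204.922] pointing down, gripper open.
Joint ranges: [-149.61, 149.61], [-58.7, 133.49], [1.44, 155.28], [-77.14, 257.14], [18.33, 153.61], [-166.67, 166.67]. Speed limits (degrees/s): [147.25, 147.25, 180, 180, 180, 180].

INTERFACE

Orientations are given as a 3x3 rotation matrix whose columns are the frame's x, y, z axes.
In Python, from bench import r gives the robot as it stands.
- The arm moves only by the shell command python3 -m crank 'ROWS' [OPENING]. ROWS is JSON, a list of rows, each a list of 2 entries, a list of its own where there are three numbers: the shift along the world's x, y, z scaled (see below), then the turn about the world's z scaled (see below). A call has 1 to 8 rows; each row shifts and turns the commanded pose from where the row before left it; what a row does not reach is not made up. The controller multiplies each number of a shift by 30 mm and each number of a turn by 0.08 rad. A row lasts 1/8 s, in which the tool goes at most 62.5 mm and 10.7 degrees, less where a joint would pass 70% of its speed; a pose out of reach is approached as far as the arm can. A call with a number of a shift or a turn outside -1 to 1 is refused whole. A call with a gripper value outside its range is refused whole. OPENING is the closure, from -1 (fully open) to 1 (shut), set as the call begins (- or left out, the last holds). The fingers move at their own pace and stop on an object; the grip force is fixed at half the most. Time passes only in rows, so rows that do not move let the fingers close. It gives the time, the measured TCP pose, the force, the opening and the grip force at its end, in the units of the state.
- r.state(): the state, without advancing time (a new reading comes with each control period).
- r.camera(name): name is "side" or "top"; returns a dict with "color" (420x560x3 uint8, red, green, blue), "range_z" (420x560 float32, mm along the optical axis (not along the pixel's ray), 0 where there is no reading), "fx", "fy", "cx", "cy" (pixels), "D" ([k1, k2, p1, p2, k3] as OpenCV has them; the pictures are not rectified), "T" (4x4, takes a point from camera to world coordinates). Camera axes: x right, y up, looking along -z (the intrinsics and any distortion apply to the point x, -y, -z); pixel columns grow to the right and rows downward; lengths in mm; the calibration is good to about 2 mm. A picture is of the moment at which its call begins.
- r.finish_job(): hands the job in; it is judged then, once.
The state is a dict: "clock": time; "joint_positions": joint angles; "qd": joint speeds; "joint_torque": joint torques, N m; "position": TCP position; "tool_rot": TCP orientation; "ft_force": force on the tool from outside, world axes, zero at the start; "torque": the same for the moment, N m; "grip_width": opening from 0.0 (shut) to 1.0 (fully open); "grip_force": force on a finger pad.
Only numpy, scipy, OpenCV 4.12 (cv2) and the standard library are available. Lean on these libraries where they do the work, as an engineer would, in place of code of your own. Each camera call takes 0.05 s, during which the arm holds its last target. There are 200 camera calls.

## Working session

There is one attempt and no reset: what is moved stays moved. The work goes in short steps, Python scripts to look and compute and a shell command to move; the robot and the scene stay as the last step left them, time stands still between calls to the robot, and variables do not carry over. Pictures are saved under pics/ and viewed, at most 14 in all, crops included, and the job is handed in when it is done.

```bash
mkdir -p pics; ls; cat > h.py <<'E'
import numpy as np, cv2
from bench import r
def pts(c):
    h,w=c["range_z"].shape
    u,v=np.meshgrid(np.arange(w,dtype=np.float64),np.arange(h,dtype=np.float64))
    K=np.array([[c["fx"],0,c["cx"]],[0,c["fy"],c["cy"]],[0,0,1]],float)
    n=cv2.undistortPoints(np.stack([u,v],-1).reshape(-1,1,2),K,np.array(c["D"],float)).reshape(h,w,2)
    z=c["range_z"].astype(float)
    P=np.stack([n[...,0]*z,-n[...,1]*z,-z,np.ones_like(z)],-1)@np.array(c["T"]).T
    P=P[...,:3]; P[z==0]=np.nan
    return P
def snap(name,fn=None):
    c=r.camera(name)
    if fn: cv2.imwrite("pics/"+fn,c["color"][...,::-1])
    return c,pts(c)
E
python3 - <<'E'
from h import *
for n in("top","side"):
    c,P=snap(n,n+"0.png"); np.savez(n+"0.npz",P=P,C=c["color"]); print(n,np.array(c["T"]).round(2).tolist(),c["fx"])
s=r.state(); print(s["clock"],s["position"],np.round(s["tool_rot"],3).tolist(),s["ft_force"],s["grip_width"])
E
```

```text
pics
top [[-0.42, 0.72, -0.55, -474.86], [-0.91, -0.32, 0.27, 424.71], [0.02, 0.62, 0.79, 1575.79], [0.0, 0.0, 0.0, 1.0]] 531.5563213927246
side [[-0.83, 0.24, -0.51, -275.0], [-0.56, -0.38, 0.73, 1136.72], [-0.02, 0.89, 0.45, 857.8], [0.0, 0.0, 0.0, 1.0]] 525.267845680677
0.1 [ 246.80931789 -600.6694193   203.78132505] [[0.925, 0.38, -0.001], [0.38, -0.925, 0.002], [0.0, -0.002, -1.0]] [ 0.3917614   0.39654196 -0.05968083] 1.0026188108018121
```

View pics/top0.png

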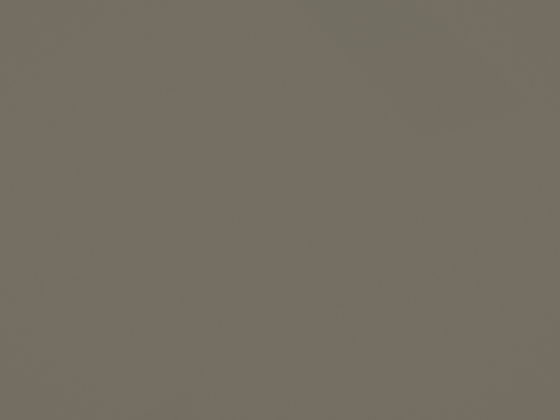

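View pics/side0.png

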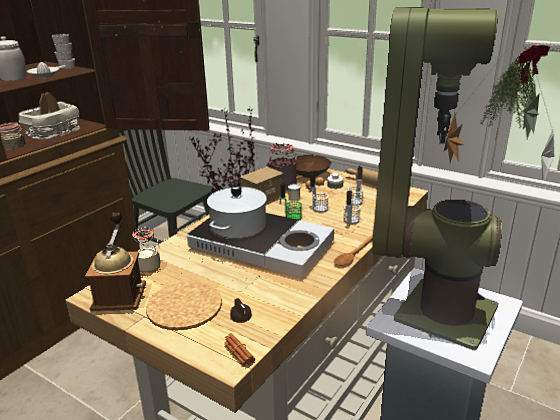

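The top camera shows only uniform grey. The side view shows the pot with lid (237,210), the well (300,241), the trivet (185,304), the knob (240,310), a green decoy basket (293,208) and steel baskets around (321,200), (352,210) and possibly (359,180). I'll retry the top camera and zoom in on the side image.

```bash
python3 - <<'E'
from h import *
c,P=snap("top"); z=c["range_z"]; print(c["color"].std(), np.unique(z)[:5],z.max())
d=np.load("side0.npz"); C=d["C"][...,::-1]
a=cv2.resize(C[165:245,180:380],None,fx=4,fy=4,interpolation=cv2.INTER_CUBIC)
b=cv2.resize(C[235:345,130:270],None,fx=2.5,fy=2.5,interpolation=cv2.INTER_CUBIC)
o=np.zeros((600,800,3),np.uint8); o[:320]=a; o[320:595,:350]=b
cv2.imwrite("pics/crop1.png",o)
P=d["P"]
for u,v in[(237,190),(237,200),(185,304),(237,305),(293,207),(321,200),(320,192),(352,205),(352,212),(359,172),(359,185),(293,190),(300,241),(240,318)]: print(u,v,P[v,u].round(0))
E
```

```text
7.528614734064776 [  0.      148.14511 148.51662 148.8486  148.85126] 307.75964
237 190 [666.   2. 189.]
237 200 [663.   8. 158.]
185 304 [586. 344.   8.]
237 305 [440. 302.  37.]
293 207 [ 630. -258.   30.]
321 200 [ 606. -413.    1.]
320 192 [ 639. -464.    5.]
352 205 [ 489. -439.   -1.]
352 212 [ 463. -386.    0.]
359 172 [ 496. -499.  107.]
359 185 [ 489. -488.   61.]
293 190 [ 691. -353.   45.]
300 241 [487. -76.  25.]
240 318 [420. 317.  15.]
```

View pics/crop1.png

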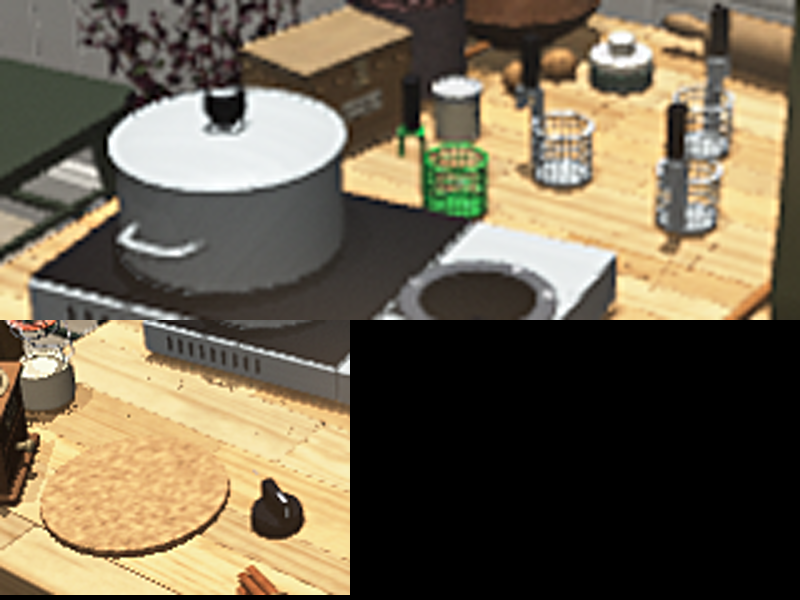

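The crop confirms three steel baskets: A with grip (349,197) and cup (352,212), B with grip (359,172) and cup (356,195), and C with grip (313,180) and cup (320,202). The green decoy is at (293,207) and the tin at (294,192). The knob (240,312) has a white pointer line. Something close is blocking the top camera, so I'll check what it is and measure from the side cloud.

```bash
python3 - <<'E'
from h import *
c,P=snap("top"); m=np.isfinite(P[...,0]); print(m.mean(), np.nanpercentile(P[m],[0,50,100],axis=0).round(0)); 
d=np.load("side0.npz"); P=d["P"]; C=d["C"].astype(int)
def fitc(p):
    A=np.c_[2*p[:,:2],np.ones(len(p))]; s=np.linalg.lstsq(A,(p[:,:2]**2).sum(1),rcond=None)[0]
    return s[:2].round(1), round(float(np.sqrt(s[2]+s[:2]@s[:2])),1)
def box(x0,x1,y0,y1,z0,z1): return (P[...,0]>x0)&(P[...,0]<x1)&(P[...,1]>y0)&(P[...,1]<y1)&(P[...,2]>z0)&(P[...,2]<z1)
# trivet
m=box(400,800,200,500,6,14); p=P[m]; print("trivet",len(p),np.median(p[:,2]),cv2.minEnclosingCircle(p[:,:2].astype(np.float32)), np.percentile(p,[1,99],axis=0).round(0).tolist())
# table
m=box(500,560,150,300,-8,6); print("table z",np.median(P[m][:,2]))
# lid flange
m=box(500,850,-150,150,146,170); p=P[m]; print("lid",len(p),cv2.minEnclosingCircle(p[:,:2].astype(np.float32)),np.percentile(p[:,2],[2,50,98]))
m=box(500,850,-150,150,173,215); p=P[m]; print("lidknob",len(p),np.percentile(p,[2,50,98],axis=0).round(0).tolist())
# hob top
m=box(350,900,-250,200,50,62); p=P[m]; print("hob",len(p),np.median(p[:,2]),cv2.minAreaRect(p[:,:2].astype(np.float32)))
# green basket, baskets
for n,b in dict(A=(430,520,-470,-380,4,135),B=(430,540,-560,-470,4,135),C=(540,700,-470,-380,4,135)).items():
    m=box(*b);p=P[m];q=p[p[:,2]>78];print(n,len(p),"grip",len(q),q.mean(0).round(0) if len(q) else"",np.percentile(q,[0,100],axis=0).round(0).tolist() if len(q) else "","cup",np.percentile(p[p[:,2]<55],[2,50,98],axis=0).round(0).tolist())
m=box(380,480,260,360,4,60);p=P[m];print("knob",len(p),[ (z,len(p[(p[:,2]>z)&(p[:,2]<z+5)]),p[(p[:,2]>z)&(p[:,2]<z+5)].mean(0).round(0).tolist()) for z in range(5,45,5)])
w=m&(C.min(2)>110);print("ptr",P[w].round(0).tolist(),np.argwhere(w).tolist())
E
```

```text
0.9962755102040817 [[-470.  142. 1417.]
 [-362.  368. 1420.]
 [-152.  478. 1422.]]
trivet 2904 11.249813261126405 ((597.3541259765625, 350.4928283691406), 237.3117218017578) [[419.0, 251.0, 6.0], [782.0, 482.0, 14.0]]
table z 1.108035796825618
lid 1164 ((678.2109375, -9.274616241455078), 97.80754089355469) [147.16664915 155.41239615 162.38808878]
lidknob 64 [[664.0, -15.0, 173.0], [672.0, 2.0, 183.0], [694.0, 10.0, 192.0]]
hob 3146 55.74157501282991 ((607.8033447265625, -72.12904357910156), (407.70721435546875, 358.73980712890625), 6.87164306640625)
A 101 grip 0   cup [[435.0, -469.0, 4.0], [475.0, -447.0, 18.0], [517.0, -402.0, 53.0]]
B 199 grip 66 [ 496. -498.  103.] [[486.0, -511.0, 79.0], [508.0, -485.0, 131.0]] cup [[452.0, -551.0, 4.0], [494.0, -488.0, 34.0], [519.0, -471.0, 54.0]]
C 51 grip 0   cup [[543.0, -469.0, 4.0], [655.0, -417.0, 5.0], [699.0, -380.0, 49.0]]
knob 399 [(5, 37, [425.0, 316.0, 7.0]), (10, 46, [425.0, 313.0, 13.0]), (15, 73, [432.0, 305.0, 18.0]), (20, 82, [433.0, 300.0, 22.0]), (25, 18, [430.0, 305.0, 27.0]), (30, 24, [430.0, 304.0, 33.0]), (35, 35, [437.0
[... 1080 characters left out ...]
334.0, 4.0], [383.0, 333.0, 4.0], [391.0, 343.0, 4.0], [382.0, 343.0, 5.0]] [[304, 241], [304, 242], [305, 241], [305, 242], [305, 243], [306, 242], [306, 243], [307, 243], [307, 244], [311, 244], [311, 255], [312, 224], [313, 225], [313, 252], [314, 224], [314, 255], [315, 222], [315, 265], [317, 224], [317, 251], [317, 260], [318, 221], [318, 252], [318, 258], [319, 254], [320, 218], [320, 220], [320, 222], [320, 227], [320, 228], [321, 216], [321, 220], [321, 225], [321, 254], [322, 217], [322, 221], [322, 230], [323, 217], [323, 222], [323, 230], [323, 250], [324, 245], [325, 239], [326, 243], [327, 224], [327, 238], [327, 245], [327, 251], [328, 243], [330, 248], [331, 243], [332, 246]]
```

The top camera is blocked for good by a flat sheet at z≈1420, so only the side camera is usable. I'll fit models to its masks.

```bash
cat >> h.py <<'E'
def proj(c,X):
    X=np.atleast_2d(X).astype(float); T=np.linalg.inv(np.array(c["T"])); q=X@T[:3,:3].T+T[:3,3]
    K=np.array([[c["fx"],0,c["cx"]],[0,c["fy"],c["cy"]],[0,0,1]],float)
    return cv2.projectPoints(q*[1,-1,-1],np.zeros(3),np.zeros(3),K,np.array(c["D"],float))[0][:,0]
def circ(x,y,z,R,n=48):
    a=np.linspace(0,2*np.pi,n,endpoint=False); return np.c_[x+R*np.cos(a),y+R*np.sin(a),np.full(n,z)]
def rz(t): return np.array([[np.cos(t),-np.sin(t),0],[np.sin(t),np.cos(t),0],[0,0,1]])
S=8
def render(c,hulls,win):
    u0,u1,v0,v1=win; m=np.zeros(((v1-v0)*S,(u1-u0)*S),np.uint8)
    for X in hulls:
        h=cv2.convexHull((((proj(c,X)-[u0,v0])+0.5)*S).astype(np.float32))
        cv2.fillConvexPoly(m,np.round(h).astype(np.int32),1)
    return cv2.resize(m.astype(np.float32),(u1-u0,v1-v0),interpolation=cv2.INTER_AREA)
E
python3 - <<'E'
from h import *
c,P=snap("side"); C=c["color"].astype(int)
np.savez("side1.npz",P=P,C=c["color"])
# connected hob top
m=((abs(P[...,2]-56)<6)&(P[...,0]>350)&(P[...,0]<900)&(abs(P[...,1]+60)<220)).astype(np.uint8)
m=cv2.morphologyEx(m,cv2.MORPH_OPEN,np.ones((3,3),np.uint8))
n,L,st,_=cv2.connectedComponentsWithStats(m); k=1+st[1:,4].argmax(); p=P[L==k]
print("hob",st[k],cv2.minAreaRect(p[:,:2].astype(np.float32)))
for n,(u0,u1,v0,v1) in dict(A=(338,366,185,232),B=(352,370,160,210),C=(305,335,165,216)).items():
    Q=P[v0:v1,u0:u1].reshape(-1,3); col=C[v0:v1,u0:u1].reshape(-1,3); d=col.max(1)<70
    uv=np.stack(np.meshgrid(range(u0,u1),range(v0,v1)),-1).reshape(-1,2)
    k=(Q[:,2]>70)&(Q[:,2]<135)&d; print(n,"grip dark",k.sum(),np.median(Q[k],0).round(0),Q[k].std(0).round(0),uv[k].min(0),uv[k].max(0))
    k=(Q[:,2]>8)&(Q[:,2]<54)&~d; print("  cup",k.sum(),np.percentile(Q[k],[5,50,95],axis=0).round(0).tolist())
# well dark disc, marks
m=(C.max(2)<60)
v,u=np.where((C.min(2)>150)&(P[...,2]>52)&(P[...,2]<60)&(P[...,0]<560)&(P[...,0]>400)&(abs(P[...,1]+80)<100)); print(len(u))
q=(P[...,2]<50)&(P[...,2]>5)&(P[...,0]>420)&(P[...,0]<545)&(abs(P[...,1]+70)<60)
v,u=np.where(q); print("well",len(u),u.min(),u.max(),v.min(),v.max(),P[q].mean(0))
o=cv2.resize(c["color"][218:275,265:340,::-1],None,fx=8,fy=8,interpolation=cv2.INTER_CUBIC)
cv2.imwrite("pics/well.png",o)
E
```

```text
hob [ 187  214  145   51 3012] ((600.4921264648438, -18.426895141601562), (406.02069091796875, 245.1579132080078), 7.123766899108887)
A grip dark 56 [ 429. -287.  106.] [ 4.  4. 15.] [347 191] [351 204]
  cup 270 [[413.0, -492.0, 10.0], [456.0, -355.0, 35.0], [511.0, -297.0, 53.0]]
B grip dark 53 [ 494. -499.  104.] [ 4.  5. 14.] [357 166] [361 178]
  cup 248 [[434.0, -644.0, 14.0], [504.0, -492.0, 39.0], [586.0, -352.0, 52.0]]
C grip dark 63 [ 607. -349.  106.] [ 5.  5. 15.] [309 174] [314 188]
  cup 431 [[551.0, -649.0, 12.0], [645.0, -523.0, 27.0], [791.0, -322.0, 52.0]]
339
well 291 278 325 224 247 [487.38630818 -68.03704509  32.6459788 ]
```

View pics/well.png

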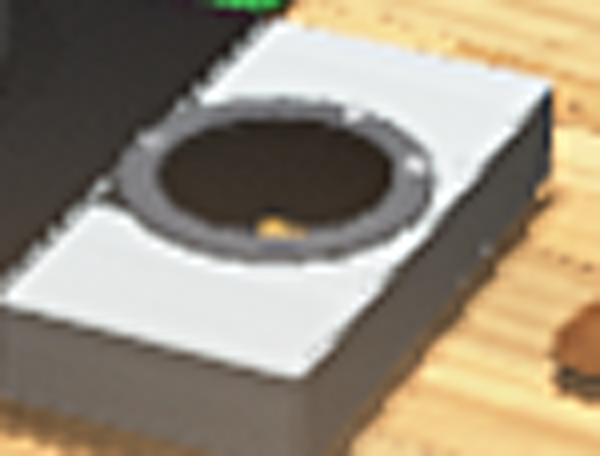

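The well's mouth centres near pixel (299.4,239.9). Mark dots show at (309,232) and (317,238.6), and the off bar near (283.5,235.5), all consistent with hob yaw ≈7°. Next I'll refine every pose with the silhouettes.

```bash
cat >> h.py <<'E'
def ray(c,u,v,z):
    K=np.array([[c["fx"],0,c["cx"]],[0,c["fy"],c["cy"]],[0,0,1]],float)
    n=cv2.undistortPoints(np.array([[[u,v]]],float),K,np.array(c["D"],float))[0,0]
    T=np.array(c["T"]); d=T[:3,:3]@[n[0],-n[1],-1]; o=T[:3,3]; return o+d*(z-o[2])/d[2]
from scipy.optimize import minimize
def fit(c,mask,win,model,x0,step):
    u0,u1,v0,v1=win; M=mask[v0:v1,u0:u1].astype(np.float32)
    f=lambda x: float(np.abs(render(c,model(x),win)-M).sum())
    s=np.vstack([x0]+[np.array(x0)+np.eye(len(x0))[i]*step[i] for i in range(len(x0))])
    r_=minimize(f,x0,method="Nelder-Mead",options=dict(initial_simplex=s,xatol=.05,fatol=.05)); return r_.x,r_.fun,M.sum()
def bar(x,y,yaw,z0,z1,lx,ly):
    q=np.array([[a*lx/2,b*ly/2,z] for a in(1,-1) for b in(1,-1) for z in(z0,z1)]); return q@rz(yaw).T+[x,y,0]
def knobfit(c,P,x0=(430,302,2.6)):
    C=c["color"].astype(int); uv=proj(c,[[x0[0],x0[1],20]])[0]
    win=(int(uv[0])-22,int(uv[0])+22,int(uv[1])-22,int(uv[1])+22)
    m=(C.max(2)<75)&(P[...,2]>-15); w=np.zeros_like(m); w[win[2]:win[3],win[0]:win[1]]=1
    m=(m&w).astype(np.uint8); m=cv2.morphologyEx(m,cv2.MORPH_CLOSE,np.ones((3,3),np.uint8))
    L=cv2.connectedComponentsWithStats(m); m=L[1]==1+L[2][1:,4].argmax()
    mod=lambda x:[np.vstack([circ(x[0],x[1],0,28),circ(x[0],x[1],19,28)]),bar(x[0],x[1],x[2],19,40,50,14)]
    return fit(c,m,win,mod,x0,(6,6,.3))
def grippos(c,P,g,near=60):
    C=c["color"].astype(int); m=(C.max(2)<75)&(P[...,2]>72)&(P[...,2]<135)&(np.hypot(P[...,0]-g[0],P[...,1]-g[1])<near)
    v,u=np.where(m); return len(u),P[m].mean(0) if len(u) else None,ray(c,u.mean(),v.mean(),101) if len(u) else None
E
python3 - <<'E'
from h import *
c,P=snap("side"); C=c["color"].astype(int)
print("knob",knobfit(c,P))
for y0 in (0.3,1.2,2.1): print(knobfit(c,P,(430,302,y0)))
print("well ray",ray(c,299.4,239.9,56),"marks",ray(c,309,232.4,56),ray(c,316.9,238.6,56),ray(c,283.7,235.5,56))
# trivet fit: cork area by depth
z=P[...,2]; 
# lid: bright pixels/pot region by height
m=(P[...,0]>540)&(P[...,0]<800)&(abs(P[...,1]+8)<130)&(z>144)&(z<172)
m=cv2.morphologyEx(m.astype(np.uint8),cv2.MORPH_CLOSE,np.ones((5,5),np.uint8))
print("lid",fit(c,m>0,(195,280,175,225),lambda x:[circ(x[0],x[1],147,93),circ(x[0],x[1],163,60)],(680,-8),(8,8)))
lk=(C.max(2)<70)&(z>160)&(z<200)&(abs(P[...,0]-680)<60)&(abs(P[...,1]+8)<60); v,u=np.where(lk); print("lidknob",len(u),ray(c,u.mean(),v.mean(),178))
tm=(z>5.5)&(z<16)&(np.hypot(P[...,0]-585,P[...,1]-345)<125); tm=cv2.morphologyEx(tm.astype(np.uint8),cv2.MORPH_OPEN,np.ones((3,3),np.uint8))
print("trivet",fit(c,tm>0,(135,235,270,340),lambda x:[circ(x[0],x[1],10,100),circ(x[0],x[1],4,100)],(585,345),(8,8)))
cups=dict(A=(352.2,212.7),B=(356.0,195.4),C=(320.5,202)); g0=dict(A=(429,-287),B=(494,-499),C=(607,-349))
for k in cups:
    g=grippos(c,P,g0[k]); cu=ray(c,*cups[k],25); d=g[2]-cu; print(k,g[0],g[1].round(),g[2].round(1),"cup",cu.round(1),"dist",np.hypot(d[0],d[1]).round(1),"yaw",np.degrees(np.arctan2(d[1],d[0])).round(1))
E
```

```text
knob (array([438.3696162 , 293.88447786,   2.51871999]), np.float64(63.640625), np.float32(337.0))
(array([438.70829888, 295.03445405,  -0.62418941]), np.float64(64.140625), np.float32(337.0))
(array([439.7394865 , 294.24787749,  -0.68053092]), np.float64(63.765625), np.float32(337.0))
(array([439.12819178, 293.72002769,   2.49481335]), np.float64(63.3125), np.float32(337.0))
well ray [464.38876597 -36.46519107  56.        ] marks [463.84772847 -91.84275216  56.        ] [423.44940818 -71.50308803  56.        ] [519.86844999 -33.66387821  56.        ]
lid (array([683.36099529, -11.16780186]), np.float64(107.953125), np.float32(1191.0))
lidknob 66 [677.7861131   -6.03472075 178.        ]
trivet (array([592.23103479, 341.44787281]), np.float64(144.828125), np.float32(2692.0))
A 56 [ 429. -286.  106.] [ 434.  -296.4  101. ] cup [ 438.2 -337.8   25. ] dist 41.7 yaw 95.8
B 53 [ 495. -498.  105.] [ 498.9 -506.9  101. ] cup [ 490.4 -470.8   25. ] dist 37.2 yaw -76.7
C 65 [ 607. -350.  105.] [ 611.7 -357.2  101. ] cup [ 573.7 -353.8   25. ] dist 38.2 yaw -5.0
```

The fits agree: the well-based and rectangle-based hob centres are within 2 mm, and all three grip-to-cup distances come out near 38 mm. What could be mistaken: green decoy (293,207) against baskets A (352,212), B (356,195) and C (320,202), the tin (294,192), and the jar at (335,180). I've picked the steel cups with black grips, which the crop already confirmed. Lid first.

```bash
python3 -m crank '[[[0,0,0.9],0.5],[[0.3,0.6,0.9],1],[[0.7,0.97,0.9],1],[[0.7,0.97,0],1],[[0.7,0.97,0],1],[[0.7,0.97,0],1],[[0.7,0.97,0],1],[[0.7,0.97,0],1]]' -1 && python3 -m crank '[[[0.75,1,0],1],[[0.75,1,0],1],[[0.75,1,0],1],[[0.75,1,0],1],[[0.75,1,0],1],[[0.75,1,0],1],[[0.75,1,0],1],[[0.75,1,0],1]]' && python3 -m crank '[[[0.75,1,0],0],[[0.75,1,0],0],[[0.75,1,0],0],[[0.75,1,0],0],[[0,0,0],0],[[0,0,0],0]]'
```

```text
clock: 1.3
position: [382.5, -407.6, 285.9]
tool_rot: [[0.547, 0.837, 0.0], [0.837, -0.547, -0.0], [-0.0, 0.0, -1.0]]
ft_force: [-0.3, 0.3, -0.6]
grip_width: 0.997
grip_force: 0.0
clock: 2.3
position: [562.6, -167.6, 285.9]
tool_rot: [[-0.062, 0.998, 0.0], [0.998, 0.062, -0.0], [-0.0, 0.0, -1.0]]
ft_force: [0.2, -1.1, 0.1]
grip_width: 0.999
grip_force: 0.0
clock: 3.05
position: [651.7, -48.9, 285.7]
tool_rot: [[-0.059, 0.998, -0.001], [0.998, 0.059, -0.0], [-0.0, -0.001, -1.0]]
ft_force: [-0.2, 1.0, 0.1]
grip_width: 0.998
grip_force: 0.0
```

```bash
python3 -m crank '[[[0.47,0.7,0],0],[[0.47,0.7,-0.9],0],[[0,0,-0.9],0],[[0,0,-0.9],0],[[0,0,-0.75],0],[[0,0,0],0]]' && python3 -m crank '[[[0,0,0],0],[[0,0,0],0],[[0,0,0],0],[[0,0,0],0],[[0,0,0],0],[[0,0,0],0],[[0,0,0],0],[[0,0,0],0]]' 1
```

```text
clock: 3.8
position: [678.8, -6.5, 179.7]
tool_rot: [[-0.059, 0.998, -0.005], [0.998, 0.059, 0.001], [0.001, -0.004, -1.0]]
ft_force: [-0.7, 0.1, 0.4]
grip_width: 1.001
grip_force: 0.0
clock: 4.8
position: [680.2, -6.6, 182.4]
tool_rot: [[-0.059, 0.998, -0.0], [0.998, 0.059, -0.0], [0.0, -0.0, -1.0]]
ft_force: [-0.1, -0.5, -0.4]
grip_width: 0.004
grip_force: 0.0
```

The jaws closed on nothing, so I'll look.

```bash
python3 - <<'E'
from h import *
c,P=snap("side"); cv2.imwrite("pics/lid1.png",cv2.resize(c["color"][120:240,170:310,::-1],None,fx=5,fy=5,interpolation=cv2.INTER_CUBIC))
s=r.state();print(s["position"],proj(c,[s["position"],np.array(s["position"])-[0,0,11]]))
E
```

```text
[680.14841224  -6.62602706 182.36799268] [[235.18110109 190.12175443]
 [235.38627527 193.33825388]]
```

View pics/lid1.png

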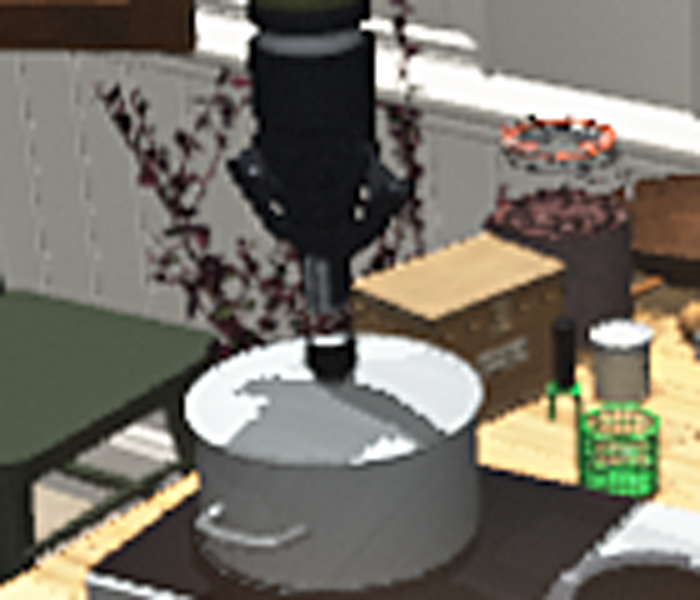

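```bash
python3 - <<'E'
from h import *
c,P=snap("side")
for v in range(165,200,2): print(v,[(P[v,u].round(0).tolist(),c["color"][v,u].tolist()) for u in (234,237)])
E
```

```text
165 [([661.0, 14.0, 277.0], [18, 19, 20]), ([676.0, -17.0, 263.0], [18, 19, 22])]
167 [([671.0, 3.0, 265.0], [21, 22, 25]), ([664.0, -2.0, 265.0], [21, 21, 23])]
169 [([668.0, 8.0, 261.0], [24, 25, 27]), ([661.0, 2.0, 260.0], [21, 21, 24])]
171 [([669.0, 7.0, 253.0], [33, 32, 35]), ([663.0, -1.0, 252.0], [18, 20, 23])]
173 [([673.0, 3.0, 245.0], [98, 102, 105]), ([664.0, -1.0, 245.0], [19, 20, 20])]
175 [([669.0, 7.0, 241.0], [88, 90, 94]), ([665.0, -2.0, 238.0], [18, 19, 21])]
177 [([678.0, -3.0, 229.0], [88, 91, 94]), ([664.0, 1.0, 233.0], [20, 21, 22])]
179 [([673.0, 4.0, 225.0], [84, 87, 90]), ([667.0, -2.0, 225.0], [16, 16, 18])]
181 [([675.0, 3.0, 218.0], [87, 92, 94]), ([674.0, -11.0, 213.0], [43, 46, 47])]
183 [([1603.0, -1105.0, -420.0], [61, 38, 41]), ([1526.0, -1039.0, -378.0], [80, 69, 69])]
185 [([1603.0, -1103.0, -433.0], [46, 27, 32]), ([1528.0, -1042.0, -392.0], [26, 15, 14])]
187 [([1637.0, -1143.0, -470.0], [187, 195, 195]), ([735.0, -83.0, 151.0], [206, 215, 215])]
189 [([677.0, 3.0, 191.0], [45, 46, 48]), ([668.0, -1.0, 191.0], [21, 20, 20])]
191 [([678.0, 2.0, 183.0], [21, 21, 21]), ([669.0, -2.0, 184.0], [20, 19, 20])]
193 [([677.0, 3.0, 177.0], [20, 17, 19]), ([667.0, 1.0, 179.0], [22, 21, 21])]
195 [([675.0, 7.0, 172.0], [28, 26, 27]), ([665.0, 4.0, 173.0], [27, 27, 27])]
197 [([687.0, -7.0, 157.0], [118, 122, 124]), ([673.0, -5.0, 161.0], [85, 88, 88])]
199 [([673.0, 11.0, 161.0], [152, 158, 158]), ([664.0, 7.0, 161.0], [119, 123, 125])]
```

The depth shows the shut fingertips ending at z≈213, about 40 mm above where the reported TCP puts them (171). The knob itself is at 166–190 as expected, so the jaws closed above it. I'll open and go down step by step, watching the force.

```bash
python3 -m crank '[[[0,0,0],0],[[0,0,0],0],[[0,0,0],0],[[0,0,0],0],[[0,0,0],0],[[0,0,-0.5],0],[[0,0,-0.5],0],[[0,0,0],0]]' -1 && python3 - <<'E'
from h import *
c,P=snap("side"); s=r.state(); x=s["position"]; print(x,s["ft_force"],s["joint_positions"])
m=(P[...,2]>165)&(np.hypot(P[...,0]-680,P[...,1]+6)<90)
for z in range(165,300,10):
    k=m&(abs(P[...,2]-z-5)<5); p=P[k]; print(z,k.sum(), p[:,:2].min(0).round() if len(p) else "", p[:,:2].max(0).round() if len(p) else "")
E
```

```text
clock: 5.9
position: [678.4, -6.5, 149.1]
tool_rot: [[-0.059, 0.998, -0.005], [0.998, 0.059, 0.0], [0.001, -0.005, -1.0]]
ft_force: [-0.5, 0.9, -0.9]
grip_width: 0.999
grip_force: 0.0
[679.19030549  -6.55269381 150.45094015] [-0.30050977 -0.06696931  0.44722872] [-5.07843290e+00  1.29175849e+01  9.32859487e+01 -1.08150203e-03
  7.39754922e+01 -8.46014226e+00]
165 19 [663.  -7.] [688.   7.]
175 30 [661. -13.] [697.  10.]
185 37 [627. -16.] [728.  10.]
195 43 [617. -16.] [733.   9.]
205 37 [621. -15.] [739.  11.]
215 46 [620. -20.] [735.  12.]
225 30 [619. -14.] [732.  10.]
235 87 [603. -23.] [757.  14.]
245 117 [602. -26.] [752.  16.]
255 119 [602. -27.] [751.  16.]
265 106 [605. -23.] [751.  17.]
275 142 [606. -21.] [750.  18.]
285 138 [608. -21.] [742.  14.]
295 35 [612. -19.] [738.  25.]
```

Fingers straddle the knob, and the real tool sits about 40 mm above the reported z (x and y agree). Down 8 mm more and grip.

```bash
python3 -m crank '[[[0,0,-0.25],0],[[0,0,0],0],[[0,0,0],0],[[0,0,0],0],[[0,0,0],0],[[0,0,0],0],[[0,0,0],0],[[0,0,0],0]]' 1 && python3 -m crank '[[[0,0,0],0],[[0,0,0],0],[[0,0,0.3],0],[[0,0,0.3],0],[[0,0,0],0]]'
```

```text
clock: 6.95
position: [680.7, -6.7, 145.7]
tool_rot: [[-0.059, 0.998, 0.002], [0.998, 0.059, -0.0], [-0.0, 0.001, -1.0]]
ft_force: [0.7, 0.4, 4.4]
grip_width: 0.375
grip_force: 60.2
clock: 7.58
position: [680.3, -6.7, 163.3]
tool_rot: [[-0.059, 0.998, 0.0], [0.998, 0.059, -0.0], [-0.0, 0.0, -1.0]]
ft_force: [-0.1, -0.4, -2.3]
grip_width: 0.374
grip_force: 59.8
```

Lid gripped (32 mm opening). Carrying it to the trivet.

```bash
python3 -m crank '[[[0,0,0.9],0],[[-0.245,0.97,0.3],0.9],[[-0.245,0.97,0],0.9],[[-0.245,0.97,0],0.9],[[-0.245,0.97,0],0.9],[[-0.245,0.97,0],0.9],[[-0.245,0.97,0],0.9],[[-0.245,0.97,0],0.9]]' && python3 -m crank '[[[-0.245,0.97,0],0.9],[[-0.245,0.97,0],0.9],[[-0.245,0.97,0],0.9],[[-0.245,0.97,-0.5],0.9],[[-0.245,0.97,-1],0],[[0,0,-1],0],[[0,0,0],0],[[0,0,0],0]]' && python3 - <<'E'
from h import *
c,P=snap("side"); s=r.state(); print(s["position"],s["ft_force"])
cv2.imwrite("pics/lid2.png",cv2.resize(c["color"][200:350,100:270,::-1],None,fx=4,fy=4,interpolation=cv2.INTER_CUBIC))
x=s["position"]
m=(np.hypot(P[...,0]-x[0],P[...,1]-x[1])<93)&(P[...,2]>60)&(P[...,2]<150)
for z in range(60,150,8):
    p=P[m&(abs(P[...,2]-z-4)<4)]; print(z,len(p),p[:,:2].min(0).round() if len(p) else"",p[:,:2].max(0).round() if len(p) else"")
E
```

```text
clock: 8.57
position: [627.9, 197.9, 198.2]
tool_rot: [[-0.536, 0.844, -0.001], [0.844, 0.536, -0.0], [0.0, -0.001, -1.0]]
ft_force: [0.3, 0.6, -2.5]
grip_width: 0.373
grip_force: 60.0
clock: 9.57
position: [592.5, 342.5, 124.9]
tool_rot: [[-0.752, 0.66, 0.001], [0.66, 0.752, 0.0], [-0.0, 0.001, -1.0]]
ft_force: [-0.7, -0.4, -2.9]
grip_width: 0.374
grip_force: 60.0
[593.07744841 342.61303685 125.80520396] [ 0.50710223 -0.63931136 -1.93089589]
60 0  
68 0  
76 0  
84 0  
92 0  
100 0  
108 0  
116 0  
124 658 [501. 251.] [685. 433.]
132 1168 [503. 258.] [672. 427.]
140 170 [536. 299.] [639. 400.]
148 2 [580. 348.] [585. 349.]
```

View pics/lid2.png

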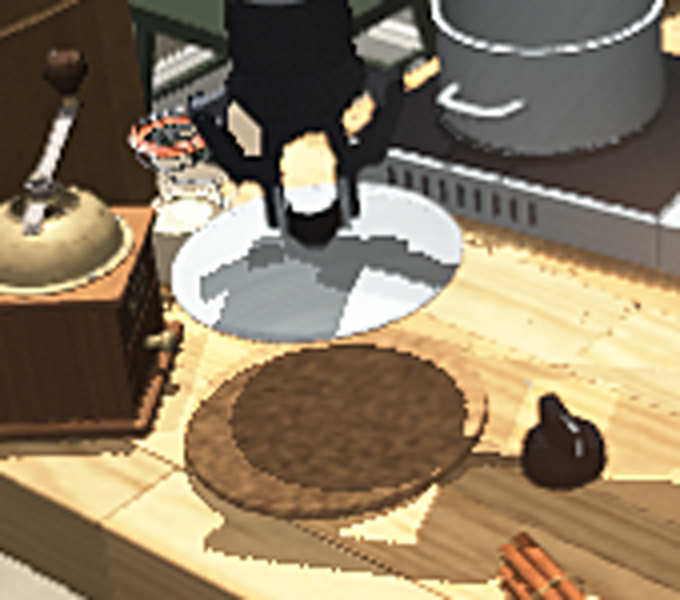

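The lid hangs level over the trivet (spanning about (146..222, 286..330)), with the knob at (241,311). I'll check the trivet centre by edge extents.

```bash
python3 - <<'E'
from h import *
c=r.camera("side")
for xy in((592,341),(588,344)):
    p=np.vstack([proj(c,circ(*xy,10,100)),proj(c,circ(*xy,0,100))]); print(xy,p.min(0),p.max(0))
P0=np.load("side1.npz")["P"]; m=(abs(P0[...,2]-10.5)<4.5)&(np.hypot(P0[...,0]-590,P0[...,1]-342)<115)
m=cv2.morphologyEx(m.astype(np.uint8),cv2.MORPH_OPEN,np.ones((5,5),np.uint8))>0
v,u=np.where(m); print(u.min(),u.max(),v.min(),v.max()); e=cv2.findContours(m.astype(np.uint8),cv2.RETR_EXTERNAL,cv2.CHAIN_APPROX_NONE)[0]; e=max(e,key=len)[:,0]
q=np.array([ray(c,a,b,10)[:2] for a,b in e]); A=np.c_[2*q,np.ones(len(q))]; s=np.linalg.lstsq(A,(q**2).sum(1),rcond=None)[0]; print(s[:2],np.sqrt(s[2]+s[:2]@s[:2]))
E
```

```text
(592, 341) [145.4272657  280.80234282] [221.64956035 329.72608773]
(588, 344) [145.63456289 281.74512273] [222.08338628 330.95543906]
146 217 282 327
[588.90559479 343.34350277] 95.52479168032804
```

```bash
python3 -m crank '[[[-0.05,0,-0.7],0],[[0,0,-0.9],0],[[0,0,-0.9],0],[[0,0,-0.6],0],[[0,0,-0.3],0],[[0,0,0],0]]' && python3 -m crank '[[[0,0,-0.07],0],[[0,0,-0.07],0],[[0,0,0],0],[[0,0,0],0]]'
```

```text
clock: 10.42
position: [590.3, 342.4, 21.4]
tool_rot: [[-0.752, 0.659, -0.001], [0.659, 0.752, -0.0], [0.0, -0.001, -1.0]]
ft_force: [0.2, -0.6, -3.0]
grip_width: 0.369
grip_force: 60.1
clock: 10.92
position: [590.6, 342.6, 18.0]
tool_rot: [[-0.752, 0.659, 0.0], [0.659, 0.752, 0.0], [-0.0, 0.0, -1.0]]
ft_force: [-0.6, 0.5, -2.7]
grip_width: 0.373
grip_force: 60.1
```

```bash
python3 -m crank '[[[0,0,-0.07],0],[[0,0,0],0],[[0,0,0],0]]' && python3 -m crank '[[[0,0,-0.05],0],[[0,0,0],0],[[0,0,0],0]]'
```

```text
clock: 11.3
position: [590.7, 342.7, 15.8]
tool_rot: [[-0.752, 0.659, 0.001], [0.659, 0.752, 0.0], [-0.0, 0.001, -1.0]]
ft_force: [0.1, 0.6, -2.4]
grip_width: 0.371
grip_force: 60.1
clock: 11.68
position: [590.7, 342.7, 15.7]
tool_rot: [[-0.752, 0.659, 0.0], [0.659, 0.752, -0.0], [-0.0, 0.0, -1.0]]
ft_force: [-3.6, -2.1, 5.3]
grip_width: 0.371
grip_force: 60.9
```

Lid is on the trivet. Release, lift, and re-measure the knob.

```bash
python3 -m crank '[[[0,0,0],0],[[0,0,0],0],[[0,0,0],0],[[0,0,0],0],[[0,0,0.3],0],[[0,0,0.9],0],[[0,0,1],0],[[-0.5,-0.3,1],0.3]]' -1 && python3 -m crank '[[[-1,-0.5,0],0],[[-1,-0.3,0],0],[[0,0,0],0]]' && python3 - <<'E'
from h import *
c,P=snap("side")
for y0 in (2.1,2.5,2.9): print(knobfit(c,P,(438,297,y0)))
cv2.imwrite("pics/knob1.png",cv2.resize(c["color"][240:345,130:270,::-1],None,fx=5,fy=5,interpolation=cv2.INTER_CUBIC))
uv=proj(c,np.vstack([circ(438.5,294,19,28,4),[[438.5,294,40]]])); print(uv.round(1).tolist())
p=P[(P[...,2]>14)&(P[...,2]<24)&(np.hypot(P[...,0]-590,P[...,1]-342)<110)&(np.hypot(P[...,0]-590,P[...,1]-342)>60)]; print("lid",cv2.minEnclosingCircle(p[:,:2].astype(np.float32)),p[:,2].mean())
E
```

```text
clock: 12.68
position: [576.2, 333.9, 112.0]
tool_rot: [[-0.768, 0.64, 0.001], [0.64, 0.768, 0.001], [-0.001, 0.001, -1.0]]
ft_force: [0.2, -0.2, 0.9]
grip_width: 1.002
grip_force: 0.0
clock: 13.05
position: [514.1, 309.2, 110.6]
tool_rot: [[-0.768, 0.641, 0.0], [0.641, 0.768, 0.0], [-0.0, 0.0, -1.0]]
ft_force: [0.2, -0.1, -0.5]
grip_width: 1.001
grip_force: 0.0
(array([437.94529351, 295.46853381,   2.50218094]), np.float64(54.515625), np.float32(346.0))
(array([438.29844888, 294.51252437,   2.51641772]), np.float64(54.890625), np.float32(346.0))
(array([438.23562859, 295.65894812,   2.48750079]), np.float64(54.609375), np.float32(346.0))
[[231.4, 305.8], [233.1, 315.2], [248.5, 313.1], [246.5, 303.8], [239.4, 302.8]]
lid ((591.2556762695312, 346.3757019042969), 101.95494079589844) 20.701841799031165
```

View pics/knob1.png

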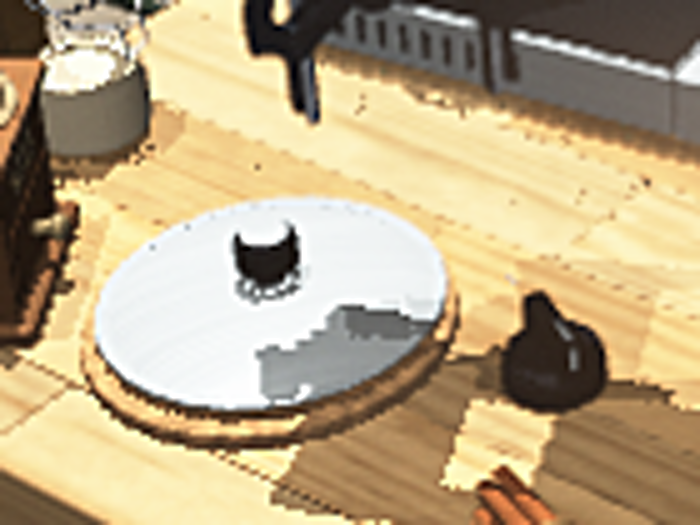

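Lid sits centred on the trivet. The knob spans (230..251, 298..322) with its pointer at (244,308). I'll check its extents before grasping.

```bash
python3 - <<'E'
from h import *
c,P=snap("side"); C=c["color"].astype(int)
for z,uv in((40,(237,299)),(40,(242.4,304.5)),(30,(244.4,308))): print(z,ray(c,*uv,z).round(1))
for xy in((438,295),(434,298),(430,301)):
    p=np.vstack([proj(c,circ(*xy,0,28)),proj(c,circ(*xy,19,28))]); b=proj(c,bar(*xy,2.5,19,40,50,14)); print(xy,p.min(0),p.max(0),b.min(0),b.max(0))
for v in range(296,326): print(v,''.join('#' if C[v,u].max()<50 else '+' if C[v,u].max()<90 else 'w' if C[v,u].min()>110 and C[v,u].max()-C[v,u].min()<40 else '.' for u in range(224,258)))
E
```

```text
40 [453.8 284.7  40. ]
40 [427.7 295.6  40. ]
30 [423.  294.2  30. ]
(438, 295) [228.91087817 303.06542884] [250.96882276 322.55407052] [234.22071762 296.99128981] [245.04283251 316.02488501]
(434, 298) [229.38644298 304.15556251] [251.50983349 323.74178973] [234.70907184 298.07094488] [245.5765454 317.1970846]
(430, 301) [229.8650117  305.25253121] [252.05425061 324.93721605] [235.20048532 299.15741622] [246.11368785 318.37691957]
296 ..................................
297 ..................................
298 ..................................
299 ...........+###+..................
300 ...........#####..................
301 ...........######.................
302 ...........#######................
303 ...........#######................
304 ...........#####+++++.............
305 ...........######..+###...........
306 ..........########ww+###+.........
307 ........+#########+ww#++#.........
308 ........###############+##........
309 ....+...############++####+.......
310 ......+#############.+#####.......
311 +.....+#############w+#####.......
312 ......+#############w+#####.......
313 ......+#############w+#####.......
314 ......+##+#++#++####+######.......
315 ......+####+++++++#########.......
316 ......+######+++++#########+......
317 ......+########++++#######+.......
318 ......+###################+.......
319 ........#################.........
320 .........+#############+..........
321 ...........+########++............
322 ................+++...............
323 ..................................
324 ..................................
325 ..................................
```

```bash
python3 -m crank '[[[-0.9,-0.15,0],0.75],[[-0.9,-0.15,0],0.75],[[-0.77,-0.14,0],0],[[0,0,-0.9],0],[[0,0,-0.9],0],[[0,0,-0.6],0],[[0,0,-0.3],0],[[0,0,0],0]]' && python3 - <<'E'
from h import *
c,P=snap("side"); s=r.state(); print(s["position"],s["ft_force"])
x=s["position"]; 
m=(np.hypot(P[...,0]-x[0],P[...,1]-x[1])<70)&(P[...,2]>25)&(c["color"].max(2)<130)
for z in range(25,110,7):
    p=P[m&(abs(P[...,2]-z-3.5)<3.5)]; print(z,len(p),p[:,:2].min(0).round() if len(p) else"",p[:,:2].max(0).round() if len(p) else"")
E
```

```text
clock: 14.15
position: [438.5, 296.4, 28.8]
tool_rot: [[-0.839, 0.545, -0.001], [0.545, 0.839, -0.0], [0.0, -0.001, -1.0]]
ft_force: [-1.1, 0.4, 0.4]
grip_width: 1.001
grip_force: 0.0
[438.93715853 296.6055084   29.52324749] [0.12747093 0.26978215 0.84317599]
25 21 [413. 291.] [456. 313.]
32 34 [410. 283.] [459. 314.]
39 52 [413. 282.] [456. 312.]
46 0  
53 0  
60 0  
67 3 [405. 261.] [456. 335.]
74 17 [404. 254.] [473. 344.]
81 31 [401. 252.] [463. 346.]
88 31 [400. 251.] [466. 346.]
95 31 [402. 254.] [466. 347.]
102 23 [401. 255.] [462. 348.]
109 27 [397. 247.] [466. 350.]
```

```bash
python3 -m crank '[[[0,0,-0.5],0],[[0,0,-0.45],0],[[0,0,-0.15],0],[[0,0,0],0],[[0,0,0],0]]' && python3 -m crank '[[[0,0,0],0],[[0,0,0],0],[[0,0,0],0],[[0,0,0],0],[[0,0,0],0],[[0,0,0],0],[[0,0,0],0],[[0,0,0],0]]' 1
```

```text
clock: 14.82
position: [438.6, 296.5, -3.6]
tool_rot: [[-0.839, 0.544, 0.001], [0.544, 0.839, 0.0], [-0.0, 0.001, -1.0]]
ft_force: [0.2, 1.0, 0.0]
grip_width: 0.996
grip_force: 0.0
clock: 15.82
position: [438.6, 296.5, -3.6]
tool_rot: [[-0.839, 0.544, 0.0], [0.544, 0.839, 0.0], [-0.0, 0.0, -1.0]]
ft_force: [1.1, 0.2, 3.3]
grip_width: 0.15
grip_force: 60.2
```

Knob gripped. Before moving, I'll refine the well centre and hob yaw from the earlier clear image.

```bash
python3 - <<'E'
from h import *
c,_=snap("side"); d=np.load("side1.npz"); C=d["C"].astype(int); P=d["P"]
# fine subpixel: mouth edge along radial rays in world plane z=56
g=cv2.GaussianBlur(d["C"].astype(np.float32).mean(2),(0,0),0.6)
def val(X): q=proj(c,X); return cv2.remap(g,q[:,0].astype(np.float32).reshape(1,-1),q[:,1].astype(np.float32).reshape(1,-1),cv2.INTER_LINEAR)[0]
w=np.array([465.,-36.]); rad=np.arange(34,52,.5)
for it in range(3):
    E=[]
    for a in np.radians(np.arange(0,360,6)):
        X=np.c_[w[0]+rad*np.cos(a),w[1]+rad*np.sin(a),np.full(len(rad),56.)]; gr=np.gradient(val(X)); k=gr.argmax()
        if gr[k]>1.5: E.append(X[k,:2])
    E=np.array(E); A=np.c_[2*E,np.ones(len(E))]; s=np.linalg.lstsq(A,(E**2).sum(1),rcond=None)[0]; R=np.sqrt(s[2]+s[:2]@s[:2]); w=s[:2]
    res=np.hypot(*(E-w).T)-R; k=abs(res)<4
    s=np.linalg.lstsq(A[k],(E[k]**2).sum(1),rcond=None)[0]; w=s[:2]; print("mouth",len(E),k.sum(),w,np.sqrt(s[2]+w@w))
# hob edges
t=np.radians(7.1); H=np.array([600,-18.])
for nm,ax,sg in(("+y",1,1),("-y",1,-1),("-x",0,-1)):
    half=120 if ax else 200; o=np.arange(-12,12,.5); L=[]
    for sA in (np.arange(-190,190,8) if ax else np.arange(-110,110,6)):
        l=np.zeros((len(o),3)); l[:,ax]=sg*half+o*sg; l[:,1-ax]=sA; X=l@rz(t).T+[*H,56]; gr=abs(np.gradient(val(X))); k=gr.argmax()
        if gr[k]>4 : L.append((sA,sg*half+sg*o[k]))
    L=np.array(L); f=np.polyfit(*L.T,1)
    for _ in range(3): k=abs(np.polyval(f,L[:,0])-L[:,1])<2.5; f=np.polyfit(*L[k].T,1)
    print(nm,len(L),k.sum(),"offset",f[1].round(1),"slope deg",np.degrees(np.arctan(f[0])).round(2))
E
```

```text
mouth 60 54 [467.07520158 -39.21844385] 44.991203501832565
mouth 60 52 [467.18039212 -38.58198181] 45.196759199920045
mouth 60 54 [467.18527604 -38.761303  ] 45.028519503370944
+y 48 26 offset 117.2 slope deg -2.0
-y 14 9 offset -121.6 slope deg 1.03
-x 37 36 offset -203.4 slope deg 0.19
```

```bash
python3 -m crank '[[[0,0,0.9],0],[[0,0,0.9],0],[[0,0,0.9],-1],[[0,0,0.8],-1],[[0,-0.6,0],-1],[[0,-1,0],-1],[[0,-1,0],-1],[[0,-1,0],-1]]' && python3 -m crank '[[[0.1,-1,0],-1],[[0.1,-1,0],-1],[[0.1,-1,0],-1],[[0.1,-1,0],-1],[[0.1,-1,0],-1],[[0.1,-1,0],-1],[[0.1,-1,0],-1],[[0.2,-0.5,0],-1]]' && python3 -m crank '[[[0,0,0],-1],[[0,0,0],-1],[[0,0,0],-1],[[0,0,0],-1],[[0,0,0],-1],[[0,0,0],-1],[[0,0,0],-1],[[0,0,0],-1]]' && python3 -m crank '[[[0,0,0],-1],[[0,0,0],-1],[[0,0,0],-1],[[0,0,0],-1],[[0,0,0],-1],[[0,0,0],-1],[[0,0,0],-0.54],[[0,0,0],0]]' && python3 - <<'E'
from h import *
c,P=snap("side"); s=r.state(); x=s["position"]; C=c["color"].astype(int)
zk=x[2]+3.6; print(x,"knob z",zk, np.degrees(np.arctan2(s["tool_rot"][1][1],s["tool_rot"][0][1])))
cv2.imwrite("pics/ins1.png",cv2.resize(c["color"][190:270,255:345,::-1],None,fx=7,fy=7,interpolation=cv2.INTER_CUBIC))
p=P[(abs(P[...,2]-zk-9)<9)&(np.hypot(P[...,0]-x[0],P[...,1]-x[1])<50)]; print(len(p),p.min(0),p.max(0))
q=proj(c,np.vstack([circ(x[0],x[1],zk,28),circ(x[0],x[1],zk+19,28)])); print("skirt exp",q.min(0),q.max(0))
p=proj(c,[[x[0]+25*.9925,x[1]+25*.122,zk+40]]);print("ptr exp",p)
E
```

```text
clock: 16.88
position: [437.7, 187.3, 100.3]
tool_rot: [[-0.491, 0.871, -0.001], [0.871, 0.491, -0.0], [0.0, -0.001, -1.0]]
ft_force: [-0.5, -0.1, -0.0]
grip_width: 0.145
grip_force: 59.8
clock: 17.88
position: [464.7, -37.8, 100.3]
tool_rot: [[0.129, 0.992, -0.001], [0.992, -0.129, 0.0], [-0.0, -0.001, -1.0]]
ft_force: [0.1, 0.9, -0.7]
grip_width: 0.147
grip_force: 59.8
clock: 18.88
position: [464.7, -36.5, 100.3]
tool_rot: [[0.694, 0.72, -0.001], [0.72, -0.694, 0.0], [-0.001, -0.001, -1.0]]
ft_force: [-0.0, -0.3, -0.4]
grip_width: 0.148
grip_force: 59.8
clock: 19.88
position: [464.8, -36.5, 100.4]
tool_rot: [[0.96, 0.279, -0.001], [0.279, -0.96, 0.0], [-0.001, -0.001, -1.0]]
ft_force: [-0.2, -0.6, -0.7]
grip_width: 0.143
grip_force: 59.8
[464.88137836 -36.53952217 100.52402749] knob z 104.12402749323232 -73.76344791720582
102 [435.28500969 -53.83205107 104.76622844] [489.41218106  -5.22269144 122.07711771]
skirt exp [289.82710298 216.01386242] [308.59765307 230.46010144]
ptr exp [[291.58873501 212.4706491 ]]
```

View pics/ins1.png

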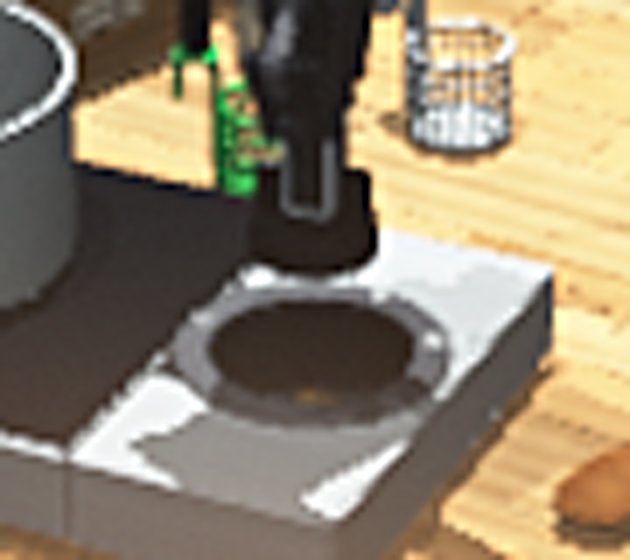

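```bash
python3 -m crank '[[[0,0,0],-1],[[0,0,0],-1],[[0,0,0],0]]' && python3 - <<'E'
from h import *
c,P=snap("side"); C=c["color"].astype(int); s=r.state(); x=s["position"]; zk=x[2]+3.6
print(x,np.degrees(np.arctan2(s["tool_rot"][1][1],s["tool_rot"][0][1])))
for xy in((464,-36.5),(466,-38),(467,-39)):
    q=proj(c,circ(*xy,56,43)); print(xy,q.min(0).round(1),q.max(0).round(1))
dark=(C.max(2)<50)
for v in range(212,250): print(v,''.join('#' if C[v,u].max()<50 else '+' if C[v,u].max()<75 else 'o' if C[v,u].max()<140 else '.' for u in range(276,326)))
q=proj(c,circ(x[0],x[1],zk,28)); print(q.min(0),q.max(0))
E
```

```text
clock: 20.3
position: [465.2, -36.6, 100.9]
tool_rot: [[0.992, 0.124, -0.0], [0.124, -0.992, 0.0], [-0.0, -0.0, -1.0]]
ft_force: [-0.1, 0.6, -0.8]
grip_width: 0.142
grip_force: 59.8
[465.1865221  -36.62911581 100.90195598] -82.87671307528534
(464, -36.5) [285.4 233. ] [313.7 247.2]
(466, -38) [285.1 232.6] [313.4 246.8]
(467, -39) [285.  232.4] [313.3 246.6]
212 .........oooo..oooo#####oo+##..............oooo...
213 ..........ooo..o########oo+##.....................
214 ..........ooooo+########oo+##o....................
215 +.........+o...o########oo+####o..................
216 #####+....+o...o########oo+#####..................
217 ###########oo.o+########oo+#####..................
218 ##############+###++####oo+#####..................
219 #+#########+##+###++++++oo+#####..................
220 ###+##+###++#+#####++oooo+######..................
221 #+++#+##++##++##########+#######o.................
222 ++++++++++++++###################.................
223 ++++##++++++++###################.................
224 ++++++++++++++###################.................
225 ++++++++++++++######
[... 706 characters left out ...]
++++++++++++++++++++++++++#o...........
239 +++o....o++++++++++++++++++++++++++++#o...o......o
240 +oooo...o++++++++++++++++++++++++++++#ooooo......+
241 o..oo...oo++++++++++++++++++++++++++#+ooooo.....+o
242 .oo+o..o.o+++++++++++++++++++++++++++oooooo...o+oo
243 ...oooo..oo++++++++++++++++++++++++++oooooo...oooo
244 .....ooo.ooo+++++++++++++++++++++++++++ooo...ooooo
245 ......oooooooo++++++++ooo++++++++++oo+++o...oooooo
246 ........ooooooooooooooooooooo++oooooooooo..ooooooo
247 .........ooooooooooooooooooooooooooooooooooooooooo
248 .........ooooooooooooooooooooooooooooooooooooooooo
249 .......o....oooooooooooooooooooooooo...ooooooooooo
[289.8288094  221.40069007] [308.49788606 230.30898249]
```

Knob's in-hand silhouette and the mouth line up within ~1 px, and its yaw is 7.1° (off). Going in.

```bash
python3 -m crank '[[[0.03,-0.03,-0.6],0],[[0,0,-0.9],0],[[0,0,-0.7],0],[[0,0,-0.15],0],[[0,0,0],0]]' && python3 -m crank '[[[0,0,-0.15],0],[[0,0,-0.1],0],[[0,0,0],0]]' && python3 -m crank '[[[0,0,-0.1],0],[[0,0,0],0],[[0,0,0],0]]'
```

```text
clock: 20.98
position: [466.0, -37.5, 30.1]
tool_rot: [[0.992, 0.123, -0.001], [0.123, -0.992, 0.0], [-0.001, -0.0, -1.0]]
ft_force: [-0.1, 0.3, 0.1]
grip_width: 0.145
grip_force: 59.8
clock: 21.35
position: [466.6, -37.6, 23.4]
tool_rot: [[0.992, 0.122, 0.001], [0.122, -0.992, -0.0], [0.001, 0.0, -1.0]]
ft_force: [-0.1, 0.3, -0.5]
grip_width: 0.147
grip_force: 60.0
clock: 21.72
position: [466.2, -37.3, 19.9]
tool_rot: [[0.992, 0.122, -0.0], [0.122, -0.992, 0.0], [-0.0, -0.0, -1.0]]
ft_force: [0.9, 1.8, -1.4]
grip_width: 0.144
grip_force: 59.8
```

Engaging with no resistance; continuing to home.

```bash
python3 -m crank '[[[0,0,-0.1],0],[[0,0,0],0],[[0,0,0],0]]' && python3 -m crank '[[[0,0,-0.1],0],[[0,0,0],0],[[0,0,0],0]]' && python3 -m crank '[[[0,0,-0.08],0],[[0,0,0],0],[[0,0,0],0]]'
```

```text
clock: 22.1
position: [466.0, -37.4, 16.8]
tool_rot: [[0.993, 0.122, -0.0], [0.122, -0.993, 0.0], [-0.0, -0.0, -1.0]]
ft_force: [0.7, 2.5, -1.2]
grip_width: 0.147
grip_force: 59.7
clock: 22.48
position: [466.2, -37.4, 13.9]
tool_rot: [[0.993, 0.122, -0.0], [0.122, -0.993, 0.0], [0.0, -0.0, -1.0]]
ft_force: [1.3, 4.4, -3.0]
grip_width: 0.143
grip_force: 59.8
clock: 22.85
position: [466.5, -37.4, 12.3]
tool_rot: [[0.993, 0.122, -0.0], [0.122, -0.993, 0.0], [0.0, -0.0, -1.0]]
ft_force: [-2.0, 4.5, 4.9]
grip_width: 0.151
grip_force: 60.5
```

```bash
python3 -m crank '[[[0,0.02,-0.05],0],[[0,0,0],0],[[0,0,0],0]]'; python3 -m crank '[[[0,0,-0.05],0],[[0,0,0],0],[[0,0,0],0]]'
```

```text
clock: 23.22
position: [466.6, -37.3, 12.2]
tool_rot: [[0.992, 0.123, -0.001], [0.123, -0.992, -0.001], [-0.001, 0.001, -1.0]]
ft_force: [-7.5, 2.9, 14.0]
grip_width: 0.147
grip_force: 62.0
clock: 23.6
position: [466.7, -37.4, 12.2]
tool_rot: [[0.992, 0.123, -0.002], [0.123, -0.992, -0.001], [-0.002, 0.0, -1.0]]
ft_force: [-12.0, 3.8, 24.6]
grip_width: 0.148
grip_force: 63.4
```

The knob sits solidly home (z no longer drops under 25 N). I'll release, rise, flip the hand half a turn for wrist range, and check the knob.

```bash
python3 -m crank '[[[0,0,0.08],0],[[0,0,0],0],[[0,0,0],0],[[0,0,0],0],[[0,0,0],0],[[0,0,0.5],0],[[0,0,0.9],0],[[0,0,0.9],1]]' 0.3 && python3 -m crank '[[[0,0,0],1],[[0,0,0],1],[[0,0,0],1],[[0,0,0],1],[[0,0,0],1],[[0,0,0],1],[[0,0,0],1],[[0,0,0],1]]' && python3 -m crank '[[[0,0,0],1],[[0,0,0],1],[[0,0,0],1],[[0,0,0],1],[[0,0,0],1],[[0,0,0],1],[[0,0,0],1],[[0,0,0],1]]' && python3 -m crank '[[[0,0,0],1],[[0,0,0],1],[[0,0,0],1],[[0,0,0],1],[[0,0,0],1],[[0,0,0],1],[[0,0,0],1],[[0,0,0],1]]' && python3 -m crank '[[[0,0,0],1],[[0,0,0],1],[[0,0,0],1],[[0,0,0],1],[[0,0,0],1],[[0,0,0],1],[[0,0,0],1],[[0,0,0],1]]' && python3 -m crank '[[[0,0,0],1],[[0,0,0],1],[[0,0,0],1],[[0,0,0],1],[[0,0,0],1],[[0,0,0],1],[[0,0,0],0.27],[[0,0,0],0]]' && python3 - <<'E'
from h import *
c,P=snap("side"); s=r.state(); print(s["position"],np.degrees(np.arctan2(s["tool_rot"][1][1],s["tool_rot"][0][1])),s["joint_positions"][5])
cv2.imwrite("pics/seat.png",cv2.resize(c["color"][200:265,260:340,::-1],None,fx=8,fy=8,interpolation=cv2.INTER_CUBIC))
E
```

```text
clock: 24.6
position: [466.5, -37.0, 81.8]
tool_rot: [[0.979, 0.203, 0.001], [0.203, -0.979, -0.0], [0.001, 0.0, -1.0]]
ft_force: [-0.2, 0.0, 0.3]
grip_width: 0.346
grip_force: 0.0
clock: 25.6
position: [466.7, -37.0, 81.3]
tool_rot: [[0.664, 0.748, 0.001], [0.748, -0.664, -0.0], [0.001, 0.001, -1.0]]
ft_force: [0.2, 0.1, 0.3]
grip_width: 0.351
grip_force: 0.0
clock: 26.6
position: [466.7, -37.0, 81.3]
tool_rot: [[0.085, 0.996, 0.001], [0.996, -0.085, -0.0], [-0.0, 0.001, -1.0]]
ft_force: [0.0, -0.1, 0.5]
grip_width: 0.349
grip_force: 0.0
clock: 27.6
position: [466.7, -37.0, 81.3]
tool_rot: [[-0.527, 0.85, 0.001], [0.85, 0.527, -0.0], [-0.001, 0.001, -1.0]]
ft_force: [0.0, 0.3, 0.7]
grip_width: 0.351
grip_force: 0.0
clock: 28.6
position: [466.7, -37.0, 81.3]
tool_rot: [[-0.93, 0.367, 0.001], [0.367, 0.93, -0.0], [-0.001, 0.0, -1.0]]
ft_force: [0.2, -0.0, -0.1]
grip_width: 0.355
grip_force: 0.0
clock: 29.6
position: [466.5, -37.0, 80.7]
tool_rot: [[-0.993, -0.122, 0.001], [-0.122, 0.993, -0.0], [-0.001, -0.0, -1.0]]
ft_force: [0.8, -1.2, -0.6]
grip_width: 0.351
grip_force: 0.0
[466.43828671 -36.96598157  80.56235243] 96.97705097283688 -108.08640232404493
```

View pics/seat.png

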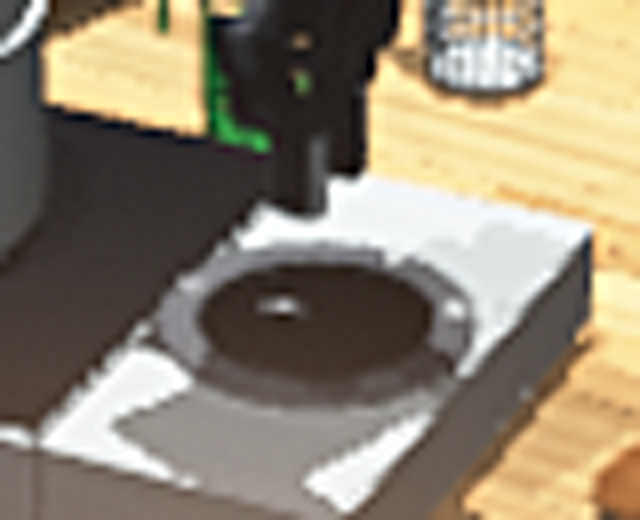

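The knob is down in the well with its pointer line at (295,238), towards the off mark. Now grip it again and turn: overshoot by the 0.1 rad play, then come back, so the spindle and pointer both end at the second dot.

```bash
python3 -m crank '[[[0,0,-0.9],0],[[0,0,-0.9],0],[[0,0,-0.35],0],[[0,0,-0.08],0],[[0,0,0],0]]' && python3 -m crank '[[[0,0,0],0],[[0,0,0],0],[[0,0,0],0],[[0,0,0],0],[[0,0,0],0],[[0,0,0],0]]' 1
```

```text
clock: 30.28
position: [467.0, -37.1, 14.1]
tool_rot: [[-0.993, -0.122, 0.001], [-0.122, 0.993, -0.0], [-0.001, -0.0, -1.0]]
ft_force: [0.8, -0.1, -0.2]
grip_width: 0.351
grip_force: 0.0
clock: 31.02
position: [467.4, -37.1, 14.5]
tool_rot: [[-0.993, -0.122, 0.002], [-0.122, 0.993, -0.0], [-0.002, -0.001, -1.0]]
ft_force: [-0.2, 1.2, 5.9]
grip_width: 0.148
grip_force: 59.5
```

```bash
python3 -c "
from bench import r
s=r.state();print(s['position'],s['ft_force'],s['torque'],s['grip_width'])"
```

```text
[467.4129123  -37.11847954  14.49712425] [-0.19569361  1.16747413  5.85749226] [ 0.09290356  0.13142687 -0.0373528 ] 0.14760159842818327
```

```bash
python3 -m crank '[[[0,0,0],-0.5],[[0,0,0],-0.9],[[0,0,0],-0.9],[[0,0,0],-0.9],[[0,0,0],-0.9],[[0,0,0],-0.9],[[0,0,0],-0.9],[[0,0,0],-0.9]]' && python3 -c "
from bench import r
s=r.state();print(s['position'],s['ft_force'],s['torque'])"
```

```text
clock: 32.02
position: [467.0, -36.9, 14.5]
tool_rot: [[-0.912, 0.411, 0.001], [0.411, 0.912, -0.0], [-0.001, 0.0, -1.0]]
ft_force: [-2.5, 0.8, 7.2]
grip_width: 0.147
grip_force: 59.8
[467.02939848 -36.94930741  14.49446415] [-2.46624914  0.755297    7.19549783] [0.15770728 0.38225457 0.10257613]
```

```bash
python3 -m crank '[[[0,0,0],-0.9],[[0,0,0],-0.9],[[0,0,0],-0.9],[[0,0,0],-0.9],[[0,0,0],-0.9],[[0,0,0],-0.9],[[0,0,0],-0.9],[[0,0,0],-0.9]]' && python3 -m crank '[[[0,0,0],-0.9],[[0,0,0],-0.9],[[0,0,0],-0.9],[[0,0,0],-0.9],[[0,0,0],-0.9],[[0,0,0],-0.9],[[0,0,0],-0.9],[[0,0,0],-0.9]]' && python3 -m crank '[[[0,0,0],-0.9],[[0,0,0],-0.95],[[0,0,0],0],[[0,0,0],0]]' && python3 -c "
from bench import r
import numpy as np
s=r.state();R=s['tool_rot'];print(s['position'],s['ft_force'],s['torque'],np.degrees(np.arctan2(R[1][1],R[0][1])))"
```

```text
clock: 33.02
position: [467.2, -36.7, 14.5]
tool_rot: [[-0.541, 0.841, 0.002], [0.841, 0.541, 0.0], [-0.001, 0.002, -1.0]]
ft_force: [-0.4, 1.6, 6.6]
grip_width: 0.148
grip_force: 59.7
clock: 34.02
position: [467.1, -36.6, 14.5]
tool_rot: [[0.005, 1.0, 0.001], [1.0, -0.005, 0.001], [0.001, 0.001, -1.0]]
ft_force: [-1.2, 2.0, 7.2]
grip_width: 0.143
grip_force: 59.7
clock: 34.52
position: [467.1, -36.5, 14.5]
tool_rot: [[0.15, 0.989, 0.001], [0.989, -0.15, 0.001], [0.001, 0.001, -1.0]]
ft_force: [-1.6, 2.0, 7.9]
grip_width: 0.144
grip_force: 59.7
[467.12925949 -36.53099115  14.49148198] [-1.61619287  1.98198706  7.92839349] [ 0.45456619  0.31425476 -0.05131907] -8.654299207581754
```

```bash
python3 -m crank '[[[0,0,0],0.6],[[0,0,0],0.6],[[0,0,0],0],[[0,0,0],0]]' && python3 -m crank '[[[0,0,0],0],[[0,0,0],0],[[0,0,0],0],[[0,0,0],0],[[0,0,0.4],0],[[0,0,0.9],0],[[0,0,1],0],[[0,0,1],0]]' 0.3
```

```text
clock: 35.02
position: [467.2, -36.6, 14.5]
tool_rot: [[0.055, 0.999, 0.002], [0.999, -0.055, 0.001], [0.001, 0.002, -1.0]]
ft_force: [-0.7, 2.6, 8.5]
grip_width: 0.143
grip_force: 59.7
clock: 36.02
position: [466.4, -37.0, 114.1]
tool_rot: [[0.055, 0.999, 0.001], [0.999, -0.055, -0.0], [-0.0, 0.001, -1.0]]
ft_force: [0.0, 0.6, -0.8]
grip_width: 0.352
grip_force: 0.0
```

```bash
python3 -m crank '[[[0.5,-0.8,1],0],[[0.5,-1,0.9],0],[[0.5,-1,0],0],[[0,-1,0],0],[[0,-1,0],0],[[0,-0.7,0],0],[[0,0,0],0]]' -1 && python3 - <<'E'
from h import *
c,P=snap("side"); s=r.state(); print(s["position"])
np.savez("side2.npz",P=P,C=c["color"])
a=cv2.resize(c["color"][215:260,270:330,::-1],None,fx=6,fy=6,interpolation=cv2.INTER_CUBIC)
b=cv2.resize(c["color"][120:260,180:380,::-1],None,fx=2.2,fy=2.2,interpolation=cv2.INTER_CUBIC)
o=np.zeros((308,800,3),np.uint8); o[:270,:360]=a; o[:,360:]=b
cv2.imwrite("pics/turned.png",o)
for k,g in dict(A=(429,-287),B=(494,-499),C=(607,-349)).items():
    n,m,q=grippos(c,P,g); print(k,n,m,q)
E
```

```text
clock: 36.9
position: [511.3, -202.9, 169.7]
tool_rot: [[0.056, 0.998, 0.0], [0.998, -0.056, 0.0], [0.0, 0.0, -1.0]]
ft_force: [-0.2, 0.1, -0.0]
grip_width: 1.0
grip_force: 0.0
[ 511.25201795 -202.06751156  169.49814561]
A 63 [ 390.9616868  -286.79290406  106.13728539] [ 395.56270867 -296.63230103  101.        ]
B 51 [ 494.43545054 -498.02836554  104.85640124] [ 498.43040978 -506.51958452  101.        ]
C 58 [ 607.01776699 -349.30817321  106.47376013] [ 613.49833977 -360.21908267  101.        ]
```

View pics/turned.png

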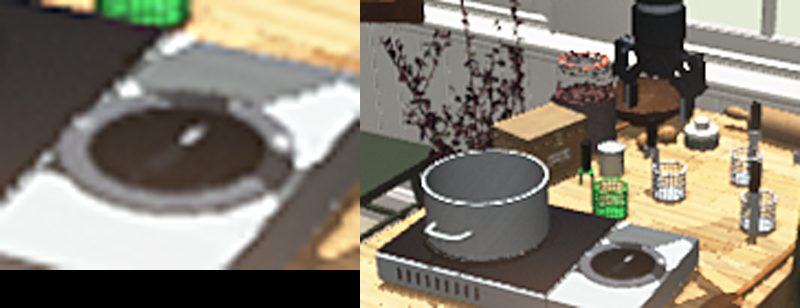

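The knob's pointer aims at the second dot. Basket A has been knocked: its grip is now at (396,-297). I'll re-measure all three baskets, plus the pot's mouth, using low-saturation pixels.

```bash
cat >> h.py <<'E'
def basket(c,P,g0,yaws=range(0,360,5)):
    """grip by dark px, then yaw from grey cup px (hull of cup cylinder)"""
    n,m,g=grippos(c,P,g0); C=c["color"].astype(int); uv=proj(c,[[g[0],g[1],40]])[0].astype(int)
    win=(uv[0]-32,uv[0]+32,uv[1]-28,uv[1]+32); grey=((C.max(2)-C.min(2))<45)
    M=grey[win[2]:win[3],win[0]:win[1]].astype(np.float32); M=cv2.morphologyEx(M,cv2.MORPH_CLOSE,np.ones((3,3),np.uint8))
    best=[]
    for a in yaws:
        t=np.radians(a); k=g[:2]-38*np.array([np.cos(t),np.sin(t)])
        R=render(c,[np.vstack([circ(*k,0,28),circ(*k,50,28)])],win); best.append(((M*R).sum()/R.sum()-((M*(1-R)).sum()/M.sum()),a,k))
    best.sort(key=lambda b:-b[0]); return g,[(round(float(b[0]),3),b[1],b[2].round(1)) for b in best[:4]]
E
python3 - <<'E'
from h import *
c,P=snap("side")
for k,g in dict(A=(391,-287),B=(494,-499),C=(607,-349)).items():
    try: print(k,basket(c,P,g))
    except Exception as e: print(k,e)
C=c["color"].astype(int)
# pot rim: bright rim pixels
g=cv2.GaussianBlur(c["color"].astype(np.float32).mean(2),(0,0),0.6)
def val(X): q=proj(c,X); return cv2.remap(g,q[:,0].astype(np.float32).reshape(1,-1),q[:,1].astype(np.float32).reshape(1,-1),cv2.INTER_LINEAR)[0]
w=np.array([681.,-8.]); rad=np.arange(78,98,.5)
for it in range(4):
    E=[]
    for a in np.radians(np.arange(0,360,5)):
        X=np.c_[w[0]+rad*np.cos(a),w[1]+rad*np.sin(a),np.full(len(rad),146.)]; v=val(X); k=v.argmax()
        if v[k]>150: E.append(X[k,:2])
    E=np.array(E); A=np.c_[2*E,np.ones(len(E))]; k=np.ones(len(E),bool)
    for _ in range(3):
        s=np.linalg.lstsq(A[k],(E[k]**2).sum(1),rcond=None)[0]; w=s[:2]; R=np.sqrt(s[2]+w@w); res=np.hypot(*(E-w).T)-R; k=abs(res)<3
    print("rim",len(E),k.sum(),w,R)
E
```

```text
A (array([ 396.0373488 , -297.47360519,  101.        ]), [(0.088, 105, array([ 405.9, -334.2])), (0.071, 100, array([ 402.6, -334.9])), (0.052, 110, array([ 409. , -333.2])), (0.009, 95, array([ 399.3, -335.3]))])
B (array([ 498.43040978, -506.51958452,  101.        ]), [(-0.102, 280, array([ 491.8, -469.1])), (-0.104, 275, array([ 495.1, -468.7])), (-0.119, 285, array([ 488.6, -469.8])), (-0.155, 270, array([ 498.4, -468.5]))])
C (array([ 612.93864137, -358.56046769,  101.        ]), [(-0.067, 355, array([ 575.1, -355.2])), (-0.068, 350, array([ 575.5, -352. ])), (-0.108, 345, array([ 576.2, -348.7])), (-0.113, 0, array([ 574.9, -358.6]))])
rim 58 54 [683.65863133 -13.78074856] 87.80991484378029
rim 55 52 [682.99441026 -13.40557776] 87.84080163225927
rim 56 51 [682.8671884  -13.20642465] 87.81310564347677
rim 56 52 [682.97300056 -13.18227924] 87.72612679573551
```

Rim centre is (683,-13) with radius 87.7, a good match to 88. Basket yaws are A≈103°, B≈-82°, C≈-7°. I'll hang C first, gripping it radially.

```bash
python3 -m crank '[[[0.6,-0.9,0],-0.4],[[0.7,-0.9,0],-0.4],[[0.7,-0.9,0],0],[[0.7,-0.9,0],0],[[0.5,-0.9,0],0],[[0.2,-0.73,-0.6],0],[[0,0,-0.9],0],[[0,0,-0.9],0]]' && python3 -m crank '[[[0,0,-0.9],0],[[0,0,-0.46],0],[[0,0,0],0]]' && python3 -m crank '[[[0,0,0],0],[[0,0,0],0],[[0,0,0],0],[[0,0,0],0],[[0,0,0],0],[[0,0,0],0],[[0,0,0],0],[[0,0,0],0]]' 1
```

```text
clock: 38.0
position: [613.8, -357.8, 96.6]
tool_rot: [[0.117, 0.993, 0.0], [0.993, -0.117, 0.0], [0.0, 0.0, -1.0]]
ft_force: [-0.0, -0.4, 0.2]
grip_width: 0.998
grip_force: 0.0
clock: 38.38
position: [612.8, -357.6, 55.2]
tool_rot: [[0.118, 0.993, -0.002], [0.993, -0.118, 0.002], [0.001, -0.002, -1.0]]
ft_force: [0.2, 0.5, -0.0]
grip_width: 0.999
grip_force: 0.0
clock: 39.38
position: [613.2, -359.1, 57.3]
tool_rot: [[0.118, 0.993, -0.0], [0.993, -0.118, -0.0], [-0.0, -0.0, -1.0]]
ft_force: [-2.6, 0.9, 5.8]
grip_width: 0.155
grip_force: 58.8
```

```bash
python3 -m crank '[[[0,0,0.5],0],[[0,0,0.9],0],[[0,0,0.9],0],[[0,0,0.9],0],[[0,0,0.9],0],[[0,0,0.9],0],[[0,0,0.5],0],[[0,0.5,0],0]]' && python3 -m crank '[[[0,0.9,0],0.4],[[0,0.9,0],0.4],[[0,0.9,0],0.5],[[0,0.9,0],0.5],[[0,0.9,0],0.5],[[0,0.9,0],0.5],[[0,0.9,0],0.5],[[0,0.9,0],0]]' && python3 -m crank '[[[0.5,0.9,0],0],[[0.8,0.9,0],0],[[0.9,0.9,0],0],[[0.9,0.9,0],0],[[0.9,0.7,0],0],[[0.8,0.05,0],0],[[0.42,0,0],0],[[0,0,0],0]]' && python3 - <<'E'
from h import *
c,P=snap("side"); s=r.state(); x=s["position"]; R=s["tool_rot"]; print(x,np.degrees(np.arctan2(R[1][1],R[0][1])),s["ft_force"])
cv2.imwrite("pics/c1.png",cv2.resize(c["color"][120:240,170:310,::-1],None,fx=5,fy=5,interpolation=cv2.INTER_CUBIC))
E
```

```text
clock: 40.38
position: [613.8, -344.3, 222.9]
tool_rot: [[0.12, 0.993, 0.002], [0.993, -0.12, -0.001], [-0.001, 0.003, -1.0]]
ft_force: [0.2, -0.5, -1.4]
grip_width: 0.16
grip_force: 58.4
clock: 41.38
position: [613.1, -125.7, 221.5]
tool_rot: [[-0.147, 0.989, 0.0], [0.989, 0.147, 0.0], [-0.0, 0.0, -1.0]]
ft_force: [1.2, 0.9, -1.2]
grip_width: 0.158
grip_force: 58.4
clock: 42.38
position: [769.9, 3.0, 221.0]
tool_rot: [[-0.145, 0.989, -0.001], [0.989, 0.145, -0.0], [0.0, -0.001, -1.0]]
ft_force: [-0.1, -0.3, -0.7]
grip_width: 0.154
grip_force: 58.6
[769.42789971   2.73262637 221.14419349] 8.342529316155971 [ 0.61451625 -0.40506937 -1.13102671]
```

View pics/c1.png

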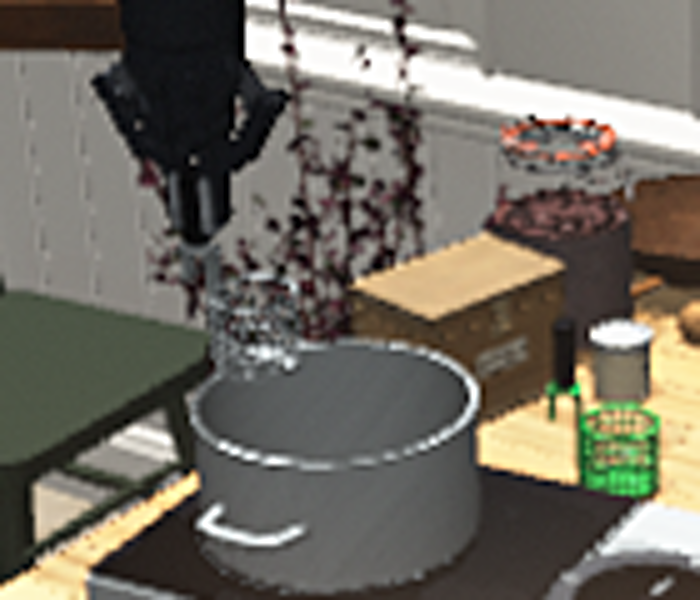

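Basket C hangs upright over the far rim at (225,195); radius 87.8 mm, angle 10°. Lowering.

```bash
python3 -m crank '[[[0,0,-0.7],0],[[0,0,-0.8],0],[[0,0,-0.7],0],[[0,0,0],0]]' && python3 -m crank '[[[0,0,-0.2],0],[[0,0,-0.2],0],[[0,0,0],0]]' && python3 -m crank '[[[0,0,-0.15],0],[[0,0,-0.1],0],[[0,0,0],0],[[0,0,0],0]]'
```

```text
clock: 42.92
position: [767.4, 2.7, 150.4]
tool_rot: [[-0.145, 0.989, -0.007], [0.989, 0.145, 0.001], [0.002, -0.007, -1.0]]
ft_force: [-0.0, 0.0, -1.5]
grip_width: 0.155
grip_force: 58.5
clock: 43.3
position: [769.8, 2.7, 143.2]
tool_rot: [[-0.145, 0.989, -0.0], [0.989, 0.145, -0.0], [0.0, -0.0, -1.0]]
ft_force: [0.0, 0.4, -0.8]
grip_width: 0.152
grip_force: 58.5
clock: 43.8
position: [769.9, 2.7, 136.0]
tool_rot: [[-0.145, 0.989, 0.0], [0.989, 0.145, 0.0], [0.0, 0.0, -1.0]]
ft_force: [0.5, -0.1, -1.6]
grip_width: 0.155
grip_force: 58.5
```

```bash
python3 -m crank '[[[0,0,-0.1],0],[[0,0,0],0],[[0,0,0],0]]' && python3 -m crank '[[[0,0,-0.06],0],[[0,0,0],0],[[0,0,0],0]]'
```

```text
clock: 44.18
position: [769.8, 2.6, 132.9]
tool_rot: [[-0.145, 0.989, -0.0], [0.989, 0.145, -0.0], [0.0, -0.0, -1.0]]
ft_force: [0.5, 1.1, -1.5]
grip_width: 0.155
grip_force: 58.5
clock: 44.55
position: [770.1, 2.7, 131.5]
tool_rot: [[-0.145, 0.989, 0.001], [0.989, 0.145, -0.0], [-0.0, 0.001, -1.0]]
ft_force: [0.8, -0.6, 0.7]
grip_width: 0.152
grip_force: 58.8
```

Hook is on the rim. Release and rise.

```bash
python3 -m crank '[[[0,0,0],0],[[0,0,0],0],[[0,0,0],0],[[0,0,0],0],[[0,0,0.3],0],[[0,0,0.8],0],[[0,0,0.9],0],[[0,0,0.9],0]]' -0.3 && python3 -m crank '[[[-0.9,-0.5,0.3],-0.5],[[-0.9,-0.9,0],-1],[[-0.9,-0.9,0],-1],[[-0.9,-0.9,0],-1],[[-0.9,-0.9,0],-1],[[-0.9,-0.9,0],-1],[[-0.9,-0.9,0],-1],[[-0.9,-0.9,0],-1]]' -1 && python3 - <<'E'
from h import *
c,P=snap("side"); s=r.state(); x=s["position"]; R=s["tool_rot"]; print(x,np.degrees(np.arctan2(R[1][1],R[0][1])))
m=(np.hypot(P[...,0]-765,P[...,1]-0)<60)&(P[...,2]>140)&(P[...,2]<215); p=P[m]
for z in range(140,215,12):
    q=p[abs(p[:,2]-z-6)<6]; print(z,len(q),q.mean(0).round() if len(q) else "")
print("A",basket(c,P,(391,-287),range(60,150,5)))
print("B",basket(c,P,(494,-499),range(240,320,5)))
E
```

```text
clock: 45.55
position: [770.5, 2.6, 221.7]
tool_rot: [[-0.145, 0.989, 0.003], [0.989, 0.145, -0.0], [-0.001, 0.003, -1.0]]
ft_force: [0.3, 1.0, 0.3]
grip_width: 0.652
grip_force: 0.0
clock: 46.55
position: [553.6, -202.4, 229.9]
tool_rot: [[0.441, 0.897, 0.003], [0.897, -0.441, -0.002], [-0.0, 0.004, -1.0]]
ft_force: [-0.5, -0.7, -0.5]
grip_width: 0.995
grip_force: 0.0
[ 551.10599888 -205.1914737   229.88058787] -26.446949220679837
140 72 [762.  -7. 145.]
152 23 [765.  11. 158.]
164 19 [763.  10. 170.]
176 21 [762.  10. 182.]
188 26 [763.   9. 195.]
200 4 [759.   6. 202.]
212 0 
A (array([ 395.69520362, -296.55071573,  101.        ]), [(0.093, 105, array([ 405.5, -333.3])), (0.08, 100, array([ 402.3, -334. ])), (0.051, 110, array([ 408.7, -332.3])), (0.015, 95, array([ 399. , -334.4]))])
B (array([ 498.43040978, -506.51958452,  101.        ]), [(-0.103, 280, array([ 491.8, -469.1])), (-0.107, 275, array([ 495.1, -468.7])), (-0.118, 285, array([ 488.6, -469.8])), (-0.16, 270, array([ 498.4, -468.5]))])
```

C hangs at the rim. Now A at (396,-297), yaw 103°.

```bash
python3 -m crank '[[[-0.8,-0.4,0],-1],[[-0.8,-0.4,0],-1],[[-0.8,-0.4,0],-1],[[-0.8,-0.5,0],-1],[[-0.8,-0.5,0],-1],[[-0.8,-0.5,0],-1],[[-0.37,-0.36,0],-1],[[0,0,-0.5],-1]]' && python3 -m crank '[[[0,0,-0.8],-1],[[0,0,-0.8],-1],[[0,0,-0.8],-1],[[0,0,-0.8],0],[[0,0,-0.8],0],[[0,0,-0.8],0],[[0,0,-0.46],0],[[0,0,0],0]]'  && python3 -m crank '[[[0,0,0],0],[[0,0,0],0],[[0,0,0],0],[[0,0,0],0],[[0,0,0],0],[[0,0,0],0],[[0,0,0],0],[[0,0,0],0]]' 1
```

```text
clock: 47.6
position: [399.4, -294.9, 216.0]
tool_rot: [[0.891, 0.455, 0.005], [0.455, -0.891, -0.005], [0.002, 0.006, -1.0]]
ft_force: [0.7, -0.6, 0.4]
grip_width: 1.001
grip_force: 0.0
clock: 48.6
position: [398.8, -293.0, 54.4]
tool_rot: [[0.972, 0.234, -0.0], [0.234, -0.972, 0.0], [-0.0, -0.0, -1.0]]
ft_force: [-0.2, 0.0, 0.2]
grip_width: 0.998
grip_force: 0.0
clock: 49.6
position: [398.7, -293.1, 54.2]
tool_rot: [[0.972, 0.234, -0.0], [0.234, -0.972, 0.0], [-0.0, -0.0, -1.0]]
ft_force: [-0.2, -0.1, -1.3]
grip_width: 0.157
grip_force: 60.4
```

```bash
python3 -m crank '[[[0,0,0.5],0],[[0,0,0.9],0],[[0,0,0.9],0],[[0,0,0.9],0],[[0,0,0.9],0],[[0,0,0.9],0],[[0,0,0.6],0],[[0.3,0.4,0],0]]' && python3 -m crank '[[[0.65,0.9,0],0],[[0.65,0.9,0],0],[[0.65,0.9,0],0],[[0.65,0.9,0],0],[[0.65,0.9,0],0],[[0.65,0.9,0],0],[[0.65,0.9,0],0],[[0.65,0.9,0],0]]' && python3 -m crank '[[[0.65,0.9,0],0],[[0.65,0.9,0],0],[[0.65,0.9,0],0],[[0.65,0.9,0],0],[[0.6,0.9,0],0],[[0,0.1,0],0],[[0,0,0],0]]' && python3 - <<'E'
from h import *
c,P=snap("side"); s=r.state(); x=s["position"]; R=s["tool_rot"]; print(x,np.degrees(np.arctan2(R[1][1],R[0][1])),s["ft_force"],s["grip_width"])
d=x[:2]-[683,-13]; print(np.hypot(*d),np.degrees(np.arctan2(d[1],d[0])))
E
```

```text
clock: 50.6
position: [408.6, -281.8, 224.6]
tool_rot: [[0.973, 0.232, 0.003], [0.232, -0.973, -0.003], [0.002, 0.003, -1.0]]
ft_force: [-0.0, 0.8, -2.1]
grip_width: 0.155
grip_force: 60.6
clock: 51.6
position: [563.7, -62.9, 220.4]
tool_rot: [[0.972, 0.235, -0.003], [0.235, -0.972, 0.001], [-0.002, -0.002, -1.0]]
ft_force: [0.1, -0.0, -1.0]
grip_width: 0.151
grip_force: 60.5
clock: 52.48
position: [658.9, 73.5, 220.8]
tool_rot: [[0.972, 0.235, -0.003], [0.235, -0.972, -0.0], [-0.003, -0.0, -1.0]]
ft_force: [-0.7, -0.0, -2.1]
grip_width: 0.149
grip_force: 60.5
[658.950384    72.8205475  221.25607965] -76.46359831462689 [-0.20288445 -0.10115551 -1.40560669] 0.15764730600094284
89.12659761489742 105.65454244976041
```

```bash
python3 -m crank '[[[0.08,-0.02,-0.7],0],[[0,0,-0.8],0],[[0,0,-0.7],0],[[0,0,-0.3],0],[[0,0,0],0]]' && python3 -m crank '[[[0,0,-0.2],0],[[0,0,-0.15],0],[[0,0,0],0],[[0,0,0],0]]' && python3 -m crank '[[[0,0,-0.1],0],[[0,0,0],0],[[0,0,0],0]]' && python3 -m crank '[[[0,0,-0.06],0],[[0,0,0],0],[[0,0,0],0]]'
```

```text
clock: 53.15
position: [661.6, 72.0, 146.1]
tool_rot: [[0.972, 0.234, -0.002], [0.234, -0.972, -0.0], [-0.002, -0.0, -1.0]]
ft_force: [0.2, -0.1, -0.9]
grip_width: 0.156
grip_force: 60.5
clock: 53.65
position: [662.3, 72.3, 137.1]
tool_rot: [[0.972, 0.234, 0.0], [0.234, -0.972, 0.0], [0.0, 0.0, -1.0]]
ft_force: [0.2, 0.4, -0.9]
grip_width: 0.153
grip_force: 60.6
clock: 54.02
position: [662.2, 72.3, 133.8]
tool_rot: [[0.972, 0.234, -0.0], [0.234, -0.972, 0.0], [-0.0, -0.0, -1.0]]
ft_force: [0.4, -0.4, -1.3]
grip_width: 0.156
grip_force: 60.6
clock: 54.4
position: [662.2, 72.2, 132.0]
tool_rot: [[0.972, 0.234, -0.0], [0.234, -0.972, -0.0], [-0.0, 0.0, -1.0]]
ft_force: [0.0, 0.3, -2.1]
grip_width: 0.155
grip_force: 60.6
```

```bash
python3 -m crank '[[[0,0,-0.07],0],[[0,0,0],0],[[0,0,0],0]]' && python3 -m crank '[[[0,0,-0.06],0],[[0,0,0],0],[[0,0,0],0]]'
```

```text
clock: 54.78
position: [662.2, 72.3, 129.9]
tool_rot: [[0.972, 0.234, -0.0], [0.234, -0.972, 0.0], [-0.0, -0.0, -1.0]]
ft_force: [-0.2, 1.2, -1.9]
grip_width: 0.156
grip_force: 60.6
clock: 55.15
position: [662.1, 72.3, 128.1]
tool_rot: [[0.972, 0.234, -0.0], [0.234, -0.972, 0.0], [-0.0, -0.0, -1.0]]
ft_force: [-1.4, -0.1, -1.3]
grip_width: 0.159
grip_force: 60.6
```

```bash
python3 -m crank '[[[0,0,-0.05],0],[[0,0,0],0],[[0,0,0],0]]'; python3 -m crank '[[[0,0,0],0],[[0,0,0],0],[[0,0,0],0],[[0,0,0],0],[[0,0,0.3],0],[[0,0,0.8],0],[[0,0,0.9],0],[[0,0,0.9],0]]' -0.3 && python3 -m crank '[[[-0.5,-0.9,0.3],0],[[-0.5,-0.9,0],0],[[-0.5,-0.9,0],0],[[-0.5,-0.9,0],0],[[-0.5,-0.9,0],0],[[-0.5,-0.9,0],0],[[-0.5,-0.9,0],0],[[-0.5,-0.9,0],0]]' -1 && python3 - <<'E'
from h import *
c,P=snap("side"); s=r.state(); x=s["position"]; R=s["tool_rot"]; print(x,np.degrees(np.arctan2(R[1][1],R[0][1])))
print("B",basket(c,P,(494,-499),range(240,320,5)))
cv2.imwrite("pics/a1.png",cv2.resize(c["color"][145:245,180:330,::-1],None,fx=5,fy=5,interpolation=cv2.INTER_CUBIC))
E
```

```text
clock: 55.52
position: [662.4, 72.3, 127.3]
tool_rot: [[0.972, 0.234, 0.001], [0.234, -0.972, 0.0], [0.001, 0.0, -1.0]]
ft_force: [-0.5, -0.9, 2.4]
grip_width: 0.157
grip_force: 61.1
clock: 56.52
position: [662.3, 72.3, 215.3]
tool_rot: [[0.972, 0.234, 0.001], [0.234, -0.972, 0.0], [0.001, 0.0, -1.0]]
ft_force: [0.9, 0.4, -0.2]
grip_width: 0.649
grip_force: 0.0
clock: 57.52
position: [541.8, -144.6, 223.6]
tool_rot: [[0.972, 0.234, 0.001], [0.234, -0.972, -0.001], [0.001, 0.001, -1.0]]
ft_force: [0.4, -0.5, -0.3]
grip_width: 0.997
grip_force: 0.0
[ 540.46047867 -147.29241357  223.57734221] -76.59368872590748
B (array([ 498.86428858, -508.19045912,  101.        ]), [(-0.085, 275, array([ 495.6, -470.3])), (-0.089, 280, array([ 492.3, -470.8])), (-0.122, 285, array([ 489. , -471.5])), (-0.13, 270, array([ 498.9, -470.2]))])
```

View pics/a1.png

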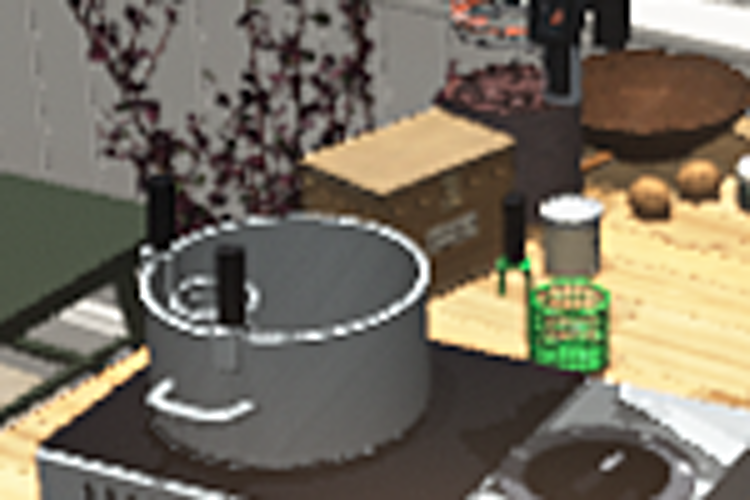

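Both A (226,200) and C (212,190) hang on the rim with their lips outside. Now B at (498,-507).

```bash
python3 -m crank '[[[-0.1,-0.9,0],-0.6],[[-0.12,-1,0],-0.6],[[-0.12,-1,0],0],[[-0.12,-1,0],0],[[-0.12,-1,0],0],[[-0.12,-1,0],0],[[-0.12,-1,0],0],[[-0.12,-1,0],0]]' && python3 -m crank '[[[-0.12,-1,0],0],[[-0.12,-1,0],0],[[-0.12,-1,0],0],[[-0.12,-1,0],0],[[0,-0.1,-0.6],0],[[0,0,-0.9],0],[[0,0,-0.9],0],[[0,0,-0.9],0]]' && python3 -m crank '[[[0,0,-0.9],0],[[0,0,-0.9],0],[[0,0,-0.4],0],[[0,0,0],0]]'
```

```text
clock: 58.58
position: [514.2, -381.6, 223.5]
tool_rot: [[0.99, 0.14, 0.001], [0.14, -0.99, -0.001], [0.001, 0.001, -1.0]]
ft_force: [1.2, 0.4, 1.7]
grip_width: 1.002
grip_force: 0.0
clock: 59.58
position: [499.7, -502.1, 121.8]
tool_rot: [[0.99, 0.14, -0.001], [0.14, -0.99, 0.001], [-0.0, -0.002, -1.0]]
ft_force: [0.7, -0.1, -0.9]
grip_width: 1.001
grip_force: 0.0
clock: 60.08
position: [499.2, -502.4, 56.2]
tool_rot: [[0.99, 0.14, -0.002], [0.14, -0.99, 0.002], [-0.001, -0.002, -1.0]]
ft_force: [0.3, -0.4, 0.7]
grip_width: 1.003
grip_force: 0.0
```

```bash
python3 -m crank '[[[0,-0.15,0],0],[[0,0,0],0]]' && python3 -m crank '[[[0,0,0],0],[[0,0,0],0],[[0,0,0],0],[[0,0,0],0],[[0,0,0],0],[[0,0,0],0],[[0,0,0],0],[[0,0,0],0]]' 1 && python3 -m crank '[[[0,0,0.5],0],[[0,0,0.9],0],[[0,0,0.9],0],[[0,0,0.9],0],[[0,0,0.9],0],[[0,0,0.9],0],[[0,0,0.6],0],[[0.2,0.4,0],0]]' && python3 -m crank '[[[0.4,0.9,0],0],[[0.4,0.9,0],0],[[0.4,0.9,0],0],[[0.4,0.9,0],0],[[0.4,0.9,0],0],[[0.4,0.9,0],0],[[0.4,0.9,0],0],[[0.4,0.9,0],0]]' && python3 -m crank '[[[0.45,0.9,0],0],[[0.45,0.9,0],0],[[0.45,0.9,0],0],[[0.45,0.9,0],0],[[0.45,0.9,0],0],[[0.45,0.9,0],0],[[0.3,0.3,0],0],[[0,0,0],0]]'
```

```text
clock: 60.32
position: [500.3, -509.4, 59.4]
tool_rot: [[0.99, 0.139, 0.002], [0.139, -0.99, -0.002], [0.002, 0.002, -1.0]]
ft_force: [-0.1, 0.2, -0.3]
grip_width: 0.998
grip_force: 0.0
clock: 61.32
position: [499.7, -507.8, 58.1]
tool_rot: [[0.99, 0.14, 0.0], [0.14, -0.99, 0.001], [0.0, -0.001, -1.0]]
ft_force: [-0.3, 3.2, 5.1]
grip_width: 0.155
grip_force: 58.8
clock: 62.32
position: [505.9, -497.4, 227.8]
tool_rot: [[0.99, 0.138, 0.002], [0.138, -0.99, -0.003], [0.002, 0.004, -1.0]]
ft_force: [-0.2, -0.3, -0.5]
grip_width: 0.159
grip_force: 58.4
clock: 63.32
position: [601.3, -278.2, 223.5]
tool_rot: [[0.99, 0.14, -0.002], [0.14, -0.99, 0.001], [-0.002, -0.002, -1.0]]
ft_force: [0.9, 0.5, -0.9]
grip_width: 0.151
grip_force: 58.4
clock: 64.32
position: [691.4, -108.6, 224.4]
tool_rot: [[0.99, 0.141, -0.002], [0.141, -0.99, -0.0], [-0.002, -0.0, -1.0]]
ft_force: [0.6, -0.4, -1.9]
grip_width: 0.154
grip_force: 58.6
```

```bash
python3 -m crank '[[[0.13,0.28,0],0],[[0,0,-0.7],0],[[0,0,-0.8],0],[[0,0,-0.8],0],[[0,0,0],0]]' && python3 -m crank '[[[0,0,-0.2],0],[[0,0,-0.15],0],[[0,0,0],0],[[0,0,0],0]]' && python3 -m crank '[[[0,0,-0.1],0],[[0,0,0],0],[[0,0,0],0]]' && python3 -m crank '[[[0,0,-0.06],0],[[0,0,0],0],[[0,0,0],0]]'
```

```text
clock: 64.95
position: [692.8, -100.9, 151.9]
tool_rot: [[0.99, 0.139, -0.007], [0.139, -0.99, 0.001], [-0.007, -0.002, -1.0]]
ft_force: [-0.7, -0.2, -0.3]
grip_width: 0.154
grip_force: 58.5
clock: 65.45
position: [695.8, -100.9, 146.7]
tool_rot: [[0.99, 0.14, 0.001], [0.14, -0.99, -0.0], [0.001, 0.0, -1.0]]
ft_force: [-0.4, -0.4, -1.4]
grip_width: 0.153
grip_force: 58.4
clock: 65.82
position: [695.4, -100.9, 143.1]
tool_rot: [[0.99, 0.14, -0.0], [0.14, -0.99, 0.0], [-0.0, -0.0, -1.0]]
ft_force: [-0.6, 0.4, -2.1]
grip_width: 0.154
grip_force: 58.4
clock: 66.2
position: [695.4, -100.9, 141.3]
tool_rot: [[0.99, 0.14, -0.0], [0.14, -0.99, 0.0], [-0.0, -0.0, -1.0]]
ft_force: [-0.4, 0.6, -0.6]
grip_width: 0.156
grip_force: 58.4
```

```bash
python3 -m crank '[[[0,0,-0.13],0],[[0,0,-0.1],0],[[0,0,0],0],[[0,0,0],0]]' && python3 -m crank '[[[0,0,-0.06],0],[[0,0,0],0],[[0,0,0],0]]'&& python3 -m crank '[[[0,0,-0.05],0],[[0,0,0],0],[[0,0,0],0]]'
```

```text
clock: 66.7
position: [695.5, -100.9, 134.4]
tool_rot: [[0.99, 0.14, -0.0], [0.14, -0.99, 0.0], [-0.0, -0.0, -1.0]]
ft_force: [0.3, -0.5, -1.6]
grip_width: 0.154
grip_force: 58.4
clock: 67.08
position: [695.5, -100.8, 132.6]
tool_rot: [[0.99, 0.14, -0.0], [0.14, -0.99, -0.0], [-0.0, -0.0, -1.0]]
ft_force: [0.2, 0.0, -1.8]
grip_width: 0.156
grip_force: 58.6
clock: 67.45
position: [695.6, -100.9, 132.4]
tool_rot: [[0.99, 0.14, 0.001], [0.14, -0.99, -0.0], [0.001, 0.0, -1.0]]
ft_force: [-2.2, 0.5, 5.3]
grip_width: 0.151
grip_force: 59.2
```

```bash
python3 -m crank '[[[0,0,0],0],[[0,0,0],0],[[0,0,0],0],[[0,0,0],0],[[0,0,0.3],0],[[0,0,0.8],0],[[0,0,0.9],0],[[0,0,0.9],0]]' -0.3 && python3 -m crank '[[[-0.3,-0.9,0.9],0],[[-0.7,-0.9,0],0],[[-0.7,-0.9,0],0],[[-0.7,-0.9,0],0],[[-0.7,-0.9,0],0],[[-0.7,-0.9,0],0],[[-0.7,-0.9,0],0],[[-0.7,-0.9,0],0]]' && python3 - <<'E'
from h import *
c,P=snap("side"); s=r.state(); print(s["position"],s["clock"])
a=cv2.resize(c["color"][165:265,180:340,::-1],None,fx=5,fy=5,interpolation=cv2.INTER_CUBIC)
cv2.imwrite("pics/final.png",a)
p=P[(P[...,2]>14)&(P[...,2]<24)&(np.hypot(P[...,0]-590,P[...,1]-342)<110)&(np.hypot(P[...,0]-590,P[...,1]-342)>60)]; print("lid",cv2.minEnclosingCircle(p[:,:2].astype(np.float32)),p[:,2].mean())
E
```

```text
clock: 68.45
position: [695.6, -100.9, 219.8]
tool_rot: [[0.99, 0.14, 0.001], [0.14, -0.99, -0.0], [0.001, 0.0, -1.0]]
ft_force: [0.8, -0.6, -0.2]
grip_width: 0.65
grip_force: 0.0
clock: 69.45
position: [538.9, -317.8, 246.1]
tool_rot: [[0.99, 0.14, 0.001], [0.14, -0.99, -0.001], [0.001, 0.001, -1.0]]
ft_force: [1.1, -0.0, -0.0]
grip_width: 0.649
grip_force: 0.0
[ 536.70474253 -320.81373468  246.14068705] 69.5
lid ((586.804931640625, 341.2226257324219), 101.15349578857422) 20.67205443840442
```

View pics/final.png

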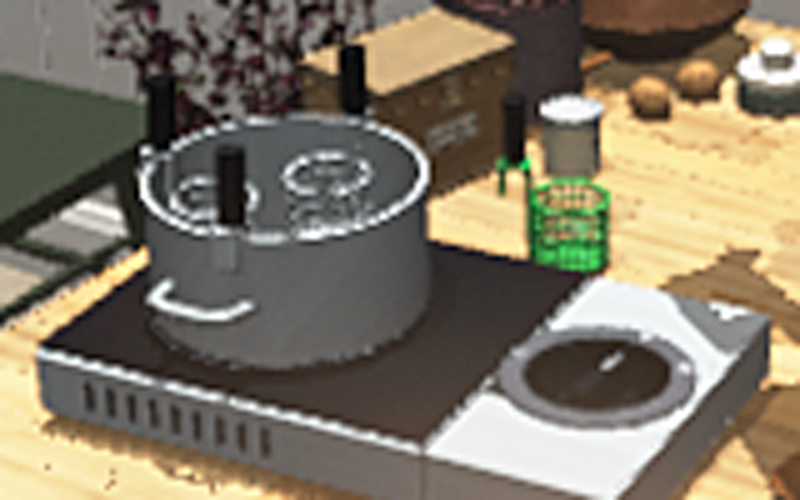

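All three baskets hang inside the pot, at grips (211,188), (226,203) and (250,181), and the pot and decoy are undisturbed. One numeric check of the pointer angle, then hand in.

```bash
python3 - <<'E'
from h import *
c,P=snap("side"); C=c["color"].astype(int); g=C.mean(2)
W=proj(c,[[466.5,-37.5,56]])[0]; pts_=[(u,v,g[v,u]) for v in range(234,246) for u in range(290,310) if g[v,u]>85]
q=np.array([[*ray(c,u,v,56)[:2],w] for u,v,w in pts_]); print(q.round(0).tolist()); d=(q[:,:2]-[466.5,-37.5]); m=(d*q[:,2:]).sum(0)/q[:,2].sum(); print(m,"pointer clockwise from off",7-np.degrees(np.arctan2(m[1],m[0])), "line dir",cv2.fitLine(q[:,:2].astype(np.float32),cv2.DIST_L2,0,.01,.01)[:2].ravel())
E
```

```text
[[459.0, -83.0, 92.0], [471.0, -68.0, 89.0], [473.0, -59.0, 91.0], [470.0, -61.0, 120.0], [468.0, -63.0, 154.0], [465.0, -64.0, 102.0], [472.0, -52.0, 96.0], [470.0, -54.0, 181.0], [467.0, -56.0, 192.0], [464.0, -57.0, 113.0], [469.0, -47.0, 143.0], [466.0, -49.0, 176.0], [464.0, -51.0, 100.0], [424.0, -26.0, 99.0]]
[ -1.33900291 -18.34599911] pointer clockwise from off 101.17439366328732 line dir [ 0.6832031 -0.7302284]
```

Pointer sits ≈101° from off, where 100° is wanted.

```bash
python3 -c "
from bench import r
print(r.finish_job())"
```

```text
the job is handed in; nothing more can be done
None
```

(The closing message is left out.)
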